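# Stack the sample trays on the jig and lock the pile under its bar

### The arm

A 6-joint arm with a two-finger parallel gripper is mounted at the origin on the work surface. World frame = base frame: x ahead of the robot, y to its left, z up, the work surface at z = 0. Lengths are in m, angles in rad, forces in N, time in s.
With the tool pointing down it reaches from about 0.35 to 0.775 m from the base axis. Payload 5.5 kg.
Tool frame: the origin (TCP) lies midway between the tips of the shut fingers; the grasp point (between the pads) lies grip_point_offset behind it (grip_point_offset is the distance from the TCP to the grasp point, in m); z points along the fingers, y is the direction in which the jaws open and shut (so a half turn about z gives the same grasp; the last joint's range is limited). The gripper opens to 85 mm and grips with 20 to 120 N. Pads are 22 mm wide; open, the fingers measure 114 mm over their backs; the gripper's body (76 mm by 85 mm) begins 54 mm behind the grasp point. The pads swing forward as they close: fully open they stand 13 mm farther back than shut.
Start: joints at [-1.343, 0.313, 0.046, 1.304, 0, 1.431], TCP at [0.207, -0.537, 0.231] pointing down, gripper open.
Joint ranges: [-2.76, 2.76], [-0.86, 1.69], [-1.03, 1.26], [-2.2, 2.34], [-1.47, 1.5], [-3.14, 3.14]. Speed limits (rad/s): [2.57, 2.57, 3.14, 3.14, 3.14, 3.14].

### API

Orientations are given as a unit quaternion [w, x, y, z].
In Python, from workcell import * gives the robot as it stands.
- The arm moves only by the tool send_rows, never from a script. Its argument "series" is one flat list of numbers, 7 for each row, row after row: the shift along the tool's x, y, z in cm, then the turn, a rotation vector about the tool's x, y, z in degrees, then the opening, from 0 (shut) to 1 (fully open). A call has 1 to 10 rows; each row is the pose to reach, as a shift and turn from the pose commanded when the call began, along the tool's axes at that moment; what a row does not reach only later rows make up. A row lasts 1/12 s, in which the tool goes at most 41.7 mm and 7.16 degrees, less where a joint would pass 70% of its speed; a pose out of reach is approached as far as the arm can. A call with a gripper value outside its range is refused whole. The fingers move at their own pace and stop on an object; "newtons" is the grip in N (left out, the last holds). Time passes only in rows, so rows that repeat a pose let the fingers close. It gives the time, the measured TCP pose, the force and the opening at its end, in the units of the state.
- get_state(): the state, without advancing time (a new reading comes with each control period).
- read_camera(name): name is "side" or "top" or "wrist"; returns the picture (420x560x3 uint8, blue, green, red); there is no depth.
- camera_info(name): a dict with "K" (3x3 intrinsics, pixels), "D" ([k1, k2, p1, p2, k3] as OpenCV has them; the pictures are not rectified), "xyz" and "attitude" of the camera in the world. Camera axes: x right, y down, z forward; pixel columns grow to the right and rows downward; lengths in m; the calibration is good to about 2 mm. A picture is of the moment at which its call begins: read the wrist's pose just before it. camera_info takes no time and is no camera call; for the wrist camera it gives the pose at the moment of the call.
- hand_in(): hands the job in, once; it reports no verdict.
Trained networks look in the newest picture that a camera, given by its name, has taken for a name from the list of things; names that differ only in an ending like _2 or _b are one class to them, and where a whole thing is asked for, a point or a joint stands for the part that bears it (a point fixed in the world has none). Each returns a list of dicts, best first, with "p" (0 to 1); they miss things now and then, are a little off and sometimes report something else, mostly with a low value. They report only what shows in the picture. A call takes as long as a camera call. They do not tell look-alikes from the thing itself.
- silhouettes(camera, label): "pixels" (420x560 bool, what is visible of it) and "box" ([left, top, width, height] in pixels, round what is visible of it).
The state is a dict: "clock": time; "joint_pos": joint angles; "qvel": joint speeds; "tau": joint torques, N m; "tcp_pos": TCP position; "orientation": TCP orientation; "wrist_force": force on the tool from outside, world axes, zero at the start; "ft_torque": the same for the moment, N m; "finger_gap": finger opening in m.
Only numpy, scipy, OpenCV 4.12 (cv2) and the standard library are available. Lean on these libraries where they do the work, as an engineer would, in place of code of your own. Each camera call takes 0.05 s, during which the arm holds its last target. There are 200 camera calls.

### The job

Swing the hold-down bar right off the jig's pad, then stack the three sample trays squarely on the pad, edges flush with it and with each other: green first at the bottom, amber in the middle, red on top, each kept level and set down gently, not dropped. Then swing the bar fully home over the pile and let go. Leave the apple, the jar and the black bottle where they stand.

Things in the scene. Friction and masses are not known exactly. Their poses are not given: they have to be found in the camera images.
- bar (a joint): Swing angle of the hold-down bar about its upright post, rad: 0 = fully home, lying over the pad's long centre line (a stop); it grows anticlockwise seen from above to a stop at 1.75 = swung right off the pad. Light friction (about 1 N at the knob); it stays where left. Its underside is 72 mm above the table, 4 mm above a finished pile of three trays, so it cannot be home while something is being lowered onto the pad.
- bar_knob (a point): Centre of the hold-down bar's orange upright knob: a cylinder 16 mm in diameter, its grip spanning 17 mm above and below this point (z 82 to 116 mm); it stands 75 mm from the post axis and turns with the bar. The aluminium bar below it is 20 mm wide and 10 mm thick and ends 11 mm past the knob axis.
- bar_hinge (a point): Point on the post axis (vertical) about which the bar swings, at the same height as the knob's centre. The post is 22 mm thick, the hub on it 30 mm wide, and the hub's top lies 86 mm above the table. It stands 75 mm from the pad centre, along the pad's +x.
- pad (a point): Centre of the top face of the jig's raised grey pad, 84 mm long (x) by 60 mm wide (y), the same outline as a tray; the face is 20 mm above the table and 12 mm above the jig's plywood base (190 x 100 mm), which is fixed to the table. x points along the long side towards the post, z up. The jig stands somewhere different and slightly turned each time.
- green_tray (a point): Centre (half-way up, 8 mm above the underside) of the sample tray with green samples: a loose rigid pale-blue slab 84 mm long (x), 60 mm wide (y), 16 mm thick (z), about 0.12 kg, with six green squares on top and one dark green mark on each short end. Flat top and bottom. Either way round is the same.
- green: The same tray with green samples; origin at the centre of its underside.
- amber_tray (a point): Centre (half-way up, 8 mm above the underside) of the sample tray with amber samples: a loose rigid pale-blue slab 84 mm long (x), 60 mm wide (y), 16 mm thick (z), about 0.12 kg, with six amber squares on top and one amber mark on each short end. Flat top and bottom. Either way round is the same.
- amber: The same tray with amber samples; origin at the centre of its underside.
- red_tray (a point): Centre (half-way up, 8 mm above the underside) of the sample tray with red samples: a loose rigid pale-blue slab 84 mm long (x), 60 mm wide (y), 16 mm thick (z), about 0.12 kg, with six red squares on top and one dark red mark on each short end. Flat top and bottom. Either way round is the same.
- red: The same tray with red samples; origin at the centre of its underside.
- apple: Bystander: green apple, 76 mm across, 68 mm tall, origin under its centre.
- jar: Bystander: amber glass jar with a metal cap, 64 mm across, 75 mm tall, origin under its centre.
- flask: Bystander: black drinking bottle with a wooden cap, 68 mm across, 210 mm tall, origin under its centre.
Not all that is in view belongs to the job. What is shaped like the part that bears bar but purple or turquoise is not meant.

How it is judged:
By the outcome, as a careful person would: the job done as asked, in the order asked, and still so for the second after the job is handed in, with the robot touching nothing.
It also fails if it takes over 72 s, if anything falls off the work surface, if the arm or the gripper's body presses on something with over 40 N, if the wrist force passes 120 N, or if a joint passes its speed limit or range.

## Working session

There is one attempt and no reset: what is moved stays moved. The work goes in short steps, Python scripts to look and compute and a tool call to move; the robot and the scene stay as the last step left them, time stands still between calls to the robot, and variables do not carry over. Pictures are saved under pics/ and viewed, about 8 in all and at most 12, crops included, and the job is handed in when it is done.

Besides the shell and the picture viewer there is one more tool, called after "Call:" as a command line: name --argument value ..., lists and objects as JSON in quotes. send_rows: Moves the arm, as the interface text tells. Its arguments: {"type":"object","properties":{"series":{"type":"array"},"newtons":{"type":"number"}},"required":["series"]}

```bash
ls; mkdir -p pics
python3 - <<'E'
from workcell import *
import cv2, numpy as np
s=get_state(); print(s)
for n in ("top","side","wrist"):
    i=camera_info(n); print(n,i)
t=read_camera("top"); sd=read_camera("side")
cv2.imwrite("pics/top1.png",t); cv2.imwrite("pics/side1.png",sd)
E
```

```text
pics
{'clock': 0.0, 'joint_pos': array([-1.34260204e+00,  3.13967718e-01,  4.49560704e-02,  1.30362841e+00,
        1.12017582e-07,  1.43121042e+00]), 'qvel': array([ 0.00118259,  0.00068338,  0.0015616 , -0.00133017,  0.00220396,
        0.00081913]), 'tau': array([ 1.41659348e-03, -4.80630362e+01,  2.98530793e+01,  1.95433362e-02,
        8.64351978e-05,  4.85338106e-06]), 'tcp_pos': array([ 0.20661484, -0.53602316,  0.23041812]), 'orientation': array([-9.20961871e-04,  9.83139390e-01,  1.82855377e-01, -4.07731234e-05]), 'wrist_force': array([-0.23771772,  1.38847626,  0.2957349 ]), 'ft_torque': array([ 0.00644714, -0.00488316,  0.02845318]), 'finger_gap': 0.08535051731201829}
top {'K': array([[435.86848831,   0.        , 274.14834718],
       [  0.        , 435.86848831, 210.31453884],
       [  0.        ,   0.        ,   1.        ]]), 'D': array([-0.06335539,  0.        ,  0.        ,  0.        ,  0.        ]), 'xyz': array([0.41188239, 0.08106157, 1.21255953]), 'attitude': array([-0.03056342,  0.7116171 , -0.70124219,  0.03043623])}
side {'K': array([[398.23735699,   0.        , 282.83534368],
       [  0.        , 398.23735699, 212.11856407],
       [  0.        ,   0.        ,   1.        ]]), 'D': array([0.0068215, 0.       , 0.       , 0.       , 0.       ]), 'xyz': array([0.15317721, 0.78049925, 1.02538501]), 'attitude': array([ 0.08308595, -0.20806602,  0.9137031 , -0.33904559])}
wrist {'K': array([[335.43440068,   0.        , 280.44546099],
       [  0.        , 335.43440068, 208.63442516],
       [  0.        ,   0.        ,   1.        ]]), 'D': array([-0.04272686,  0.        ,  0.        ,  0.        ,  0.        ]), 'xyz': array([ 0.2668086 , -0.51288539,  0.37228874]), 'attitude': array([ 0.10743703,  0.817493  , -0.56095328, -0.07412085])}
```

View pics/top1.png

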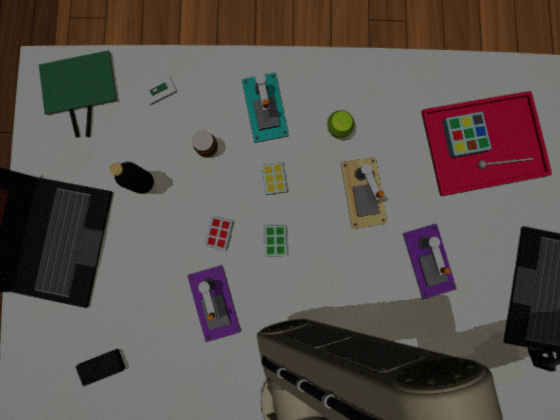

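View pics/side1.png

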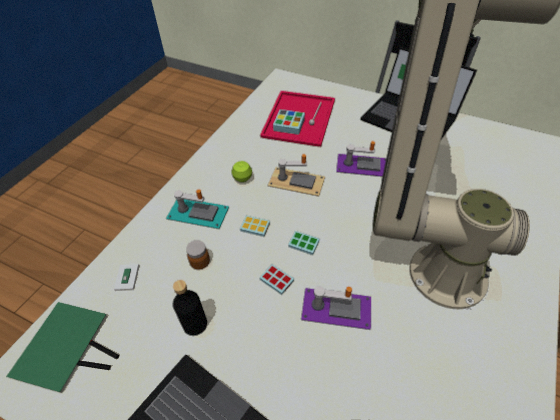

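Run:
```python
import workcell; print([n for n in dir(workcell) if not n.startswith('__')]); print(getattr(workcell,'grip_point_offset',None))
```

```text
['MotionError', 'camera_info', 'get_state', 'grip_point_offset', 'hand_in', 'read_camera', 'silhouettes']
0.0187
```

The top view shows the plywood jig near (365,193), with its post at (366,170) and knob at (382,197). The trays are red (219,233), amber (275,178) and green (275,240). The apple is at (341,124), the jar at (205,143) and the bottle at (130,177). The purple and turquoise jigs are decoys. The side view agrees.

```bash
cat > h.py <<'E'
from workcell import *
import cv2, numpy as np
from scipy.spatial.transform import Rotation as R
from scipy.optimize import minimize, least_squares
def rot(q): return R.from_quat(np.roll(q,-1))
class Cam:
    def __init__(s,n):
        i=camera_info(n); s.n=n; s.K=i["K"]; s.D=i["D"]; s.c=i["xyz"]; s.R=rot(i["attitude"]).as_matrix()
        s.rv=cv2.Rodrigues(s.R.T)[0]; s.tv=-s.R.T@s.c
    def proj(s,P): return cv2.projectPoints(np.asarray(P,float).reshape(-1,3),s.rv,s.tv,s.K,s.D)[0][:,0]
    def ray(s,uv):
        u=cv2.undistortPoints(np.array(uv,float).reshape(-1,1,2),s.K,s.D)[:,0]
        return np.c_[u,np.ones(len(u))]@s.R.T
    def onz(s,uv,z):
        d=s.ray(uv); return s.c+d*((z-s.c[2])/d[:,2])[:,None]
def tri(obs):
    A=[];b=[]
    for c,uv in obs:
        d=c.ray([uv])[0]; d/=np.linalg.norm(d); M=np.eye(3)-np.outer(d,d); A.append(M); b.append(M@c.c)
    A=np.vstack(A);b=np.hstack(b); x=np.linalg.lstsq(A,b,rcond=None)[0]; return x,np.linalg.norm(A@x-b)
def box(p,L=.084,W=.060,H=.016):   # p = x,y,z(centre),yaw
    c,s=np.cos(p[3]),np.sin(p[3])
    return np.array([[p[0]+c*a-s*b,p[1]+s*a+c*b,p[2]+h] for h in(-H/2,H/2) for a,b in((L/2,W/2),(-L/2,W/2),(-L/2,-W/2),(L/2,-W/2))])
def fit(obs,p0,dims=(.084,.060,.016),fixz=None,S=6):
    """obs: list of (Cam, mask). box pose maximising overlap"""
    O=[]
    for c,m in obs:
        ys,xs=np.where(m); x0,y0=xs.min()-8,ys.min()-8; w,h=xs.max()-x0+9,ys.max()-y0+9
        sub=np.zeros((h,w),np.uint8); sub[ys-y0,xs-x0]=1
        O.append((c,cv2.resize(sub,None,fx=S,fy=S,interpolation=cv2.INTER_NEAREST),x0,y0))
    def cost(q):
        p=np.array([q[0],q[1],fixz if fixz is not None else q[3],q[2]*10]); e=0
        for c,m,x0,y0 in O:
            P=(c.proj(box(p,*dims))-[x0-.5,y0-.5])*S-.5
            im=np.zeros_like(m); cv2.fillConvexPoly(im,np.round(cv2.convexHull(P.astype(np.float32))*16).astype(np.int32),1,shift=4)
            e+=1-(im&m).sum()/max(1,(im|m).sum())
        return e/len(O)
    q0=[p0[0],p0[1],p0[3]/10]+([] if fixz is not None else [p0[2]]); n=len(q0)
    best=None
    for k in range(2):
        sx=np.vstack([q0]+[np.array(q0)+np.eye(n)[i]*.012 for i in range(n)])
        r=minimize(cost,q0,method="Nelder-Mead",options=dict(initial_simplex=sx,xatol=2e-5,fatol=1e-5,maxiter=300)); q0=r.x
    q=r.x; return np.array([q[0],q[1],fixz if fixz is not None else q[3],q[2]*10]),r.fun
E
cat > a.py <<'E'
from h import *
C={n:Cam(n) for n in("top","side")}
I={n:read_camera(n) for n in C}
for t in("green_tray","amber_tray","red_tray"):
    obs=[]
    for n in C:
        d=silhouettes(n,t); print(t,n,[(round(x["p"],2),x["box"]) for x in d[:3]])
        if d: obs.append((C[n],d[0]["pixels"]))
    m=obs[0][1]; (u,v),(w,h),a=cv2.minAreaRect(np.argwhere(m)[:,::-1].astype(np.float32))
    bx=cv2.boxPoints(((u,v),(w,h),a)); e=max([(bx[i],bx[(i+1)%4]) for i in range(2)],key=lambda e:np.linalg.norm(e[0]-e[1]))
    A=C["top"].onz(e,.016); d=A[1]-A[0]; c=C["top"].onz([(u,v)],.012)[0]
    print(fit(obs,[c[0],c[1],.008,np.arctan2(d[1],d[0])]))
for n in C:
    for b in("bar","pad","apple","jar","flask"):
        d=silhouettes(n,b); print(b,n,[(round(x["p"],2),x["box"]) for x in d[:6]])
        if n=="top" and b in("apple","jar","flask") and d:
            l,t_,w,h=d[0]["box"]; print(C[n].onz([(l+w/2,t_+h/2)],.04)[0])
for n,uv in(("top",(382,197)),("top",(366,170)),("top",(366,198))): print(C[n].onz([uv],.09)[0])
E
python3 a.py
```

```text
green_tray top [(0.6, [262.7, 220.9, 26.4, 36.3])]
green_tray side [(0.87, [287.3, 233.7, 33.7, 19.9])]
(array([ 4.33814789e-01,  7.73372487e-02,  2.33199217e-03, -3.10835740e+00]), np.float64(0.059467475892858945))
amber_tray top [(0.58, [262.2, 159.3, 24.4, 31.5])]
amber_tray side [(0.62, [238.4, 216.1, 28.4, 24.3])]
(array([ 0.60761476,  0.08379225,  0.0032957 , -2.98827823]), np.float64(0.06364072967960216))
red_tray top [(0.64, [204.8, 218.2, 30.2, 30.6])]
red_tray side [(0.64, [258.0, 265.7, 32.7, 28.8])]
(array([ 0.45108622,  0.2347479 ,  0.00407184, -0.20458909]), np.float64(0.07631656943558196))
bar top [(0.75, [253.7, 77.5, 17.2, 34.5]), (0.65, [424.2, 236.3, 26.2, 38.1]), (0.61, [197.3, 284.1, 18.7, 35.1]), (0.56, [361.4, 165.7, 24.1, 32.6])]
pad top [(0.97, [188.2, 265.9, 54.8, 77.5]), (0.66, [243.8, 69.3, 41.4, 72.0]), (0.63, [110.3, 163.3, 43.5, 31.6]), (0.61, [339.8, 160.0, 50.0, 69.7]), (0.57, [405.1, 222.8, 51.8, 78.6])]
apple top [(0.61, [326.7, 107.6, 24.3, 28.5])]
[ 0.76098836 -0.09294554  0.04      ]
jar top [(0.64, [190.8, 128.9, 29.3, 28.5]), (0.28, [261.4, 222.1, 28.0, 32.0])]
[0.69558389 0.2732965  0.04      ]
flask top [(0.88, [112.6, 161.9, 38.9, 34.8])]
[0.59276727 0.47203957 0.04      ]
bar side [(0.89, [313.9, 288.1, 40.4, 11.1]), (0.73, [175.6, 194.3, 29.2, 9.0]), (0.47, [278.1, 154.6, 29.6, 16.3]), (0.46, [347.7, 142.7, 22.8, 13.3])]
pad side [(0.85, [301.3, 287.4, 69.1, 41.4]), (0.8, [339.8, 141.2, 43.2, 35.5]), (0.78, [271.0, 154.8, 51.1, 40.2]), (0.71, [165.7, 190.4, 63.8, 38.2])]
apple side [(0.9, [230.4, 160.3, 21.7, 20.4])]
jar side [(0.66, [183.6, 240.8, 27.8, 29.6])]
flask side [(0.63, [173.3, 282.1, 34.4, 54.1])]
[ 0.54789423 -0.19817448  0.09      ]
[ 0.61832923 -0.15664463  0.09      ]
[ 0.54462309 -0.15626328  0.09      ]
```

```bash
cat >> h.py <<'E'
def go(x,y,z,yaw,pr=True):
    """shift (cm) and turn (deg) in tool axes from the measured pose to TCP x,y,z, tool down with tool-x at yaw(deg)"""
    s=get_state(); Q=rot(s["orientation"]); a=np.radians(yaw)/2
    T=rot(np.array([0,np.cos(a),np.sin(a),0]))
    d=Q.inv().apply(np.array([x,y,z])-s["tcp_pos"])*100; r=(Q.inv()*T).as_rotvec(degrees=True)
    print("move",np.round(d,2),np.round(r,2),"at",np.round(s["tcp_pos"],4),"t",round(s["clock"],2)); return d,r
def tyaw(): 
    m=rot(get_state()["orientation"]).as_matrix(); return np.degrees(np.arctan2(m[1,0],m[0,0]))
E
python3 - <<'E'
from h import *
go(.45,-.155,.28,3); c=Cam("wrist"); print(tyaw(), c.R[:,0],c.R[:,2])
E
```

```text
move [ 36.42 -26.86  -4.87] [1.000e-02 0.000e+00 1.807e+01] at [ 0.2068 -0.5366  0.2313] t 1.0
21.074013273629216 [ 0.35967682 -0.93307606  0.00128105] [-0.24129401 -0.09433869 -0.96585579]
```

Call:
send_rows --series '[36.4, -26.9, -4.9, 0, 0, 18.1, 1, 36.4, -26.9, -4.9, 0, 0, 18.1, 1, 36.4, -26.9, -4.9, 0, 0, 18.1, 1, 36.4, -26.9, -4.9, 0, 0, 18.1, 1, 36.4, -26.9, -4.9, 0, 0, 18.1, 1, 36.4, -26.9, -4.9, 0, 0, 18.1, 1, 36.4, -26.9, -4.9, 0, 0, 18.1, 1, 36.4, -26.9, -4.9, 0, 0, 18.1, 1, 36.4, -26.9, -4.9, 0, 0, 18.1, 1, 36.4, -26.9, -4.9, 0, 0, 18.1, 1]'

```text
clock: 1.83
tcp_pos: [0.4296, -0.1855, 0.2767]
orientation: [0.0, 1.0, 0.026, 0.0]
wrist_force: [0.7, -1.0, -0.4]
finger_gap: 0.0852
```

Run:
```python
from h import *
go(.45,-.155,.28,3)
```

```text
move [ 2.19 -2.94 -0.33] [ 0.04 -0.05 -0.04] at [ 0.4296 -0.1855  0.2767] t 1.83
```

Call:
send_rows --series '[1.5, -2, 0, 0, 0, 0, 1, 1.5, -2, 0, 0, 0, 0, 1, 1.5, -2, 0, 0, 0, 0, 1]'

```text
clock: 2.08
tcp_pos: [0.4434, -0.1653, 0.2762]
orientation: [0.0, 1.0, 0.028, 0.0]
wrist_force: [-0.7, -0.6, 0.7]
finger_gap: 0.0853
```

Run:
```python
from h import *
s=get_state(); print(s["tcp_pos"],s["qvel"].max()); c=Cam("wrist"); im=read_camera("wrist")
cv2.imwrite("pics/w1.png",im); np.savez("w1.npz",c=c.c,R=c.R)
for b in("bar","pad","green_tray","amber_tray","red_tray"):
    d=silhouettes("wrist",b); print(b,[(round(x["p"],2),x["box"]) for x in d[:4]])
```

```text
[ 0.44343787 -0.16534419  0.2762351 ] 0.0013514316937954603
bar [(0.92, [269.7, 2.7, 53.4, 81.8]), (0.66, [424.5, 186.4, 47.1, 103.2])]
pad [(0.89, [0.0, 247.1, 34.3, 82.0]), (0.76, [372.0, 149.4, 99.9, 138.5]), (0.59, [234.1, 0.0, 107.3, 151.0])]
green_tray [(0.89, [50.2, 137.3, 64.5, 68.8])]
amber_tray [(0.89, [35.3, 0.0, 67.4, 63.9])]
red_tray []
```

View pics/w1.png

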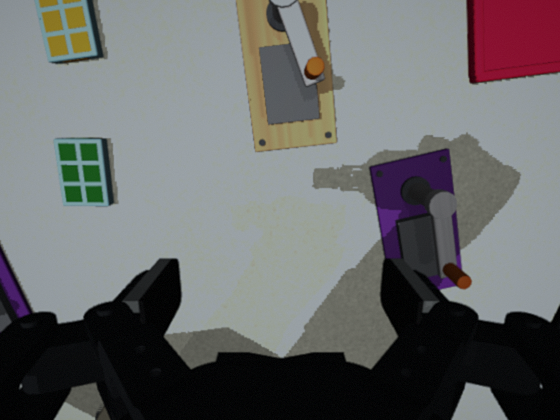

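Wrist view: plywood jig at upper centre (pad about (290,85), orange knob (314,68)), green tray at (82,172), amber at (68,28). I'll move forward 8 cm to see the whole jig.

Call:
send_rows --series '[4, 0, 0, 0, 0, 0, 1, 8, 0, 0, 0, 0, 0, 1, 8, 0, 0, 0, 0, 0, 1, 8, 0, 0, 0, 0, 0, 1]'

```text
clock: 2.72
tcp_pos: [0.5236, -0.1632, 0.2744]
orientation: [-0.0, 1.0, 0.026, -0.001]
wrist_force: [-0.0, 0.3, 0.7]
finger_gap: 0.0858
```

```bash
cat > jig.py <<'E'
from h import *
import sys
def orange(im): # bright orange cap
    h=cv2.cvtColor(im,cv2.COLOR_BGR2HSV); return cv2.inRange(h,(5,180,130),(16,255,255))
def wood(im):
    h=cv2.cvtColor(im,cv2.COLOR_BGR2HSV); m=cv2.inRange(h,(10,60,90),(25,165,255))
    m=cv2.morphologyEx(m,cv2.MORPH_OPEN,np.ones((5,5))); n,l,s,c=cv2.connectedComponentsWithStats(m)
    k=1+np.argmax(s[1:,4]); pts=np.argwhere(l==k)[:,::-1].astype(np.int32); o=np.zeros(m.shape,np.uint8); cv2.fillConvexPoly(o,cv2.convexHull(pts),1); return o
if __name__=="__main__":
    c=Cam("wrist"); im=read_camera("wrist"); cv2.imwrite("pics/%s.png"%sys.argv[1],im)
    print(get_state()["tcp_pos"],tyaw())
    m=wood(im); ys,xs=np.where(m); print("wood",xs.min(),xs.max(),ys.min(),ys.max())
    p,f=fit([(c,m)],[.54,-.155,.004,.08],dims=(.19,.10,.008),fixz=.004,S=3); print("base",p,np.degrees(p[3]),f)
    o=im.copy(); hull=cv2.convexHull(c.proj(box(p,.19,.10,.008)).astype(np.float32)); cv2.polylines(o,[np.round(hull).astype(np.int32)],True,(255,0,255),1)
    cv2.imwrite("pics/%s_o.png"%sys.argv[1],o)
    mo=orange(im); n,l,s,ce=cv2.connectedComponentsWithStats(mo)
    for k in range(1,n):
        if s[k,4]>30: print("orange",s[k],ce[k])
E
python3 jig.py w2
```

```text
[ 0.5225301  -0.16301     0.27507092] 2.9348662982342604
wood 238 323 52 214
base [ 0.55909992 -0.13661245  0.004       0.39454204] 22.605593513684532 0.23466461702190555
orange [303 153  16  15 155] [311.32258065 160.42580645]
```

View pics/w2_o.png

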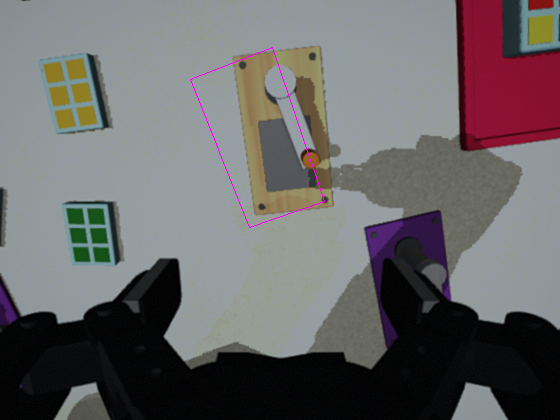

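The magenta box fit is wrong. By eye the base corners are at about (234,56), (321,46), (332,206) and (255,214), with the knob at (311,160). I'll refit from corners in both wrist views.

```bash
cat > jig2.py <<'E'
from jig import *
def lines(im,q,r=5,step=.5):
    """refine quad q (4x2): fit each side to max gradient points, return refined corners"""
    g=cv2.GaussianBlur(im,(0,0),0.8).astype(np.float32); L=[]
    for i in range(4):
        a,b=np.array(q[i],float),np.array(q[(i+1)%4],float); t=(b-a)/np.linalg.norm(b-a); n=np.array([-t[1],t[0]]); P=[]
        for f in np.linspace(.12,.88,40):
            s=np.arange(-r,r+.1,step); xy=(a+f*(b-a)+s[:,None]*n).astype(np.float32)
            v=np.stack([cv2.remap(g[...,k],xy[:,0].reshape(1,-1),xy[:,1].reshape(1,-1),cv2.INTER_LINEAR)[0] for k in range(3)],1)
            d=np.linalg.norm(v[2:]-v[:-2],axis=1); k=d.argmax()
            if d[k]>20: P.append(xy[k+1])
        P=np.array(P); 
        for _ in range(3):
            vx,vy,x,y=cv2.fitLine(P,cv2.DIST_HUBER,0,.01,.01).ravel(); e=np.abs((P[:,0]-x)*vy-(P[:,1]-y)*vx); P=P[e<max(1,2*np.median(e))]
        L.append((np.array([x,y]),np.array([vx,vy]),len(P)))
    out=[]
    for i in range(4):
        (p,u,_),(r_,w,_)=L[i-1],L[i]; t=np.linalg.solve(np.c_[u,-w],r_-p); out.append(p+t[0]*u)
    return np.array(out),[l[2] for l in L]
E
python3 - <<'E'
from jig2 import *
c2=Cam("wrist"); im2=cv2.imread("pics/w2.png"); im1=cv2.imread("pics/w1.png")
z=np.load("w1.npz"); c1=Cam("wrist"); c1.c=z["c"]; c1.R=z["R"]; c1.rv=cv2.Rodrigues(c1.R.T)[0]; c1.tv=-c1.R.T@c1.c
q,n=lines(im2,[(234,56),(321,46),(332,206),(255,214)]); print(np.round(q,1),n)
P=c2.onz(q,.008); print(np.round(P,4)); e=np.roll(P,-1,0)-P; print(np.linalg.norm(e,axis=1)); print("centre",P.mean(0))
print("yaws",[np.degrees(np.arctan2(*(v[1::-1]))) for v in (P[0]-P[3],P[1]-P[2])],[np.degrees(np.arctan2(*(v[1::-1])))+90 for v in(P[1]-P[0],P[2]-P[3])])
# heights: bottom corners & knob in both
for a,b in (((q[2]),None),((q[3]),None)):
    pass
h=orange(im1); n,l,s,ce=cv2.connectedComponentsWithStats(h); k=1+np.argmax(s[1:,4]*(ce[1:,1]<120)); print(ce[k])
X,r=tri([(c1,ce[k]),(c2,(311.3,160.4))]); print("knob tri",X,r, "onz",c2.onz([(311.3,160.4)],.112)[0])
print("post cap onz",c2.onz([(281,82)],.1)[0])
from scipy.spatial.transform import Rotation
E
```

```text
[[231.7  55.8]
 [320.5  44.4]
 [334.1 206.8]
 [254.3 215.1]] [39, 28, 39, 40]
[[ 0.6534 -0.1013  0.008 ]
 [ 0.6706 -0.2009  0.008 ]
 [ 0.4829 -0.2332  0.008 ]
 [ 0.4668 -0.133   0.008 ]]
[0.10105579 0.19048142 0.10147669 0.18925902]
centre [ 0.56842907 -0.16712556  0.008     ]
yaws [np.float64(9.646135460775675), np.float64(9.771401327155035)] [np.float64(9.782817077766182), np.float64(9.092303905624561)]
[316.10119048  65.29166667]
knob tri [ 0.55284326 -0.18909746  0.12155668] 0.0002985945260102226 onz [ 0.55172894 -0.18982735  0.112     ]
post cap onz [ 0.61877554 -0.15885396  0.1       ]
```

Run:
```python
from h import *
go(.5525,-.1895,.15,24.6); go(.5525,-.1895,.09,24.6)
```

```text
move [ 2.88  2.81 12.5 ] [ -0.07   0.11 -21.67] at [ 0.5225 -0.163   0.2751] t 2.77
move [ 2.9   2.81 18.5 ] [ -0.07   0.11 -21.67] at [ 0.5225 -0.163   0.2751] t 2.77
```

Call:
send_rows --series '[2.9, 2.8, 4, 0, 0, -7.1, 0.5, 2.9, 2.8, 8, 0, 0, -14.2, 0.5, 2.9, 2.8, 11, 0, 0, -21.7, 0.5, 2.9, 2.8, 12.5, 0, 0, -21.7, 0.5, 2.9, 2.8, 14, 0, 0, -21.7, 0.5, 2.9, 2.8, 15.5, 0, 0, -21.7, 0.5, 2.9, 2.8, 17, 0, 0, -21.7, 0.5, 2.9, 2.8, 18.5, 0, 0, -21.7, 0.5, 2.9, 2.8, 18.5, 0, 0, -21.7, 0.5]' --newtons 20

```text
clock: 3.52
tcp_pos: [0.55, -0.1886, 0.089]
orientation: [-0.001, 0.977, 0.213, -0.002]
wrist_force: [-0.4, 0.1, -0.1]
finger_gap: 0.0423
```

Run:
```python
from h import *
im=read_camera("wrist"); cv2.imwrite("pics/w3.png",im); s=get_state(); print(s["tcp_pos"],tyaw(),s["finger_gap"],s["wrist_force"])
H=np.array([.6188,-.1586])
for b in (15,35,55,75,90,100,104):
    ph=np.radians(189.7+b); k=H+.075*np.array([np.cos(ph),np.sin(ph)]); print(b,np.round(k,4)); go(k[0],k[1],.09,9.7+b)
```

```text
[ 0.5508757  -0.18882928  0.09044551] 24.59488339826935 0.04272223778726273 [-0.93649214 -0.60456765  0.36084231]
15 [ 0.5507 -0.1899]
move [-0.07  0.09  0.04] [-0.13  0.12 -0.11] at [ 0.5509 -0.1888  0.0904] t 3.57
35 [ 0.5655 -0.2114]
move [0.39 2.66 0.04] [ -0.15   0.09 -20.11] at [ 0.5509 -0.1888  0.0904] t 3.57
55 [ 0.5867 -0.2264]
move [1.7  4.91 0.03] [ -0.17   0.07 -40.11] at [ 0.5509 -0.1888  0.0904] t 3.57
75 [ 0.6119 -0.2333]
move [3.7  6.58 0.02] [-1.800e-01  4.000e-02 -6.011e+01] at [ 0.5509 -0.1888  0.0904] t 3.57
90 [ 0.6314 -0.2325]
move [5.51 7.33 0.02] [-1.900e-01  2.000e-02 -7.511e+01] at [ 0.5509 -0.1888  0.0904] t 3.57
100 [ 0.6441 -0.2292]
move [6.79 7.55 0.01] [ -0.19  -0.   -85.11] at [ 0.5509 -0.1888  0.0904] t 3.57
104 [ 0.6489 -0.2273]
move [7.32 7.58 0.01] [-1.900e-01 -1.000e-02 -8.911e+01] at [ 0.5509 -0.1888  0.0904] t 3.57
```

View pics/w3.png

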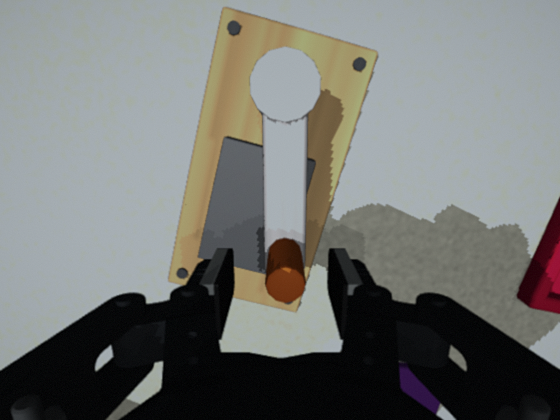

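The knob at (286,270) sits between the open fingers, in line with the tool. I'll cage it and sweep.

Call:
send_rows --series '[0, 0, 0, 0, 0, 0, 0.26, 0.06, 0.9, 0, 0, 0, -7, 0.26, 0.2, 1.8, 0, 0, 0, -14, 0.26, 0.5, 2.7, 0, 0, 0, -21, 0.26, 0.9, 3.5, 0, 0, 0, -28, 0.26, 1.35, 4.3, 0, 0, 0, -35, 0.26, 1.9, 5.0, 0, 0, 0, -42, 0.26, 2.6, 5.7, 0, 0, 0, -49, 0.26, 3.3, 6.2, 0, 0, 0, -56, 0.26]'

```text
clock: 4.32
tcp_pos: [0.6094, -0.2326, 0.0929]
orientation: [0.001, 0.761, 0.649, 0.0]
wrist_force: [-1.5, 0.1, -0.6]
finger_gap: 0.022
```

Call:
send_rows --series '[0.06, 0.9, 0, 0, 0, -7, 0.26, 0.2, 1.8, 0, 0, 0, -14, 0.26, 0.5, 2.7, 0, 0, 0, -21, 0.26, 0.9, 3.5, 0, 0, 0, -28, 0.26, 1.05, 3.8, 0, 0, 0, -30, 0.26, 1.05, 3.8, 0, 0, 0, -30, 0.26]'

```text
clock: 4.82
tcp_pos: [0.6494, -0.2277, 0.0929]
orientation: [0.001, 0.568, 0.823, 0.0]
wrist_force: [0.2, -0.5, -0.3]
finger_gap: 0.0223
```

Run:
```python
from h import *
s=get_state(); print(s["tcp_pos"],tyaw(),s["finger_gap"],s["wrist_force"])
H=np.array([.6188,-.1586]); v=s["tcp_pos"][:2]-H; print(np.linalg.norm(v),np.degrees(np.arctan2(v[1],v[0]))-189.7+360)
```

```text
[ 0.64940186 -0.22770415  0.09288721] 110.73013408804704 0.02229136029329252 [ 0.24812922 -0.51316497 -0.34733468]
0.07557682798353395 104.18552580128636
```

Call:
send_rows --series '[0, 0.2, 0, 0, 0, 0, 0.26, 0, 0.4, 0, 0, 0, 0, 0.26, 0, 0.4, 0, 0, 0, 0, 0.26]'

```text
clock: 5.07
tcp_pos: [0.6511, -0.2267, 0.0922]
orientation: [0.0, 0.569, 0.822, -0.001]
wrist_force: [-3.3, -2.2, 4.9]
finger_gap: 0.0222
```

Run:
```python
from h import *
im=read_camera("wrist"); cv2.imwrite("pics/w4.png",im)
s=get_state(); print(s["tcp_pos"],tyaw(),s["finger_gap"],s["wrist_force"])
c=Cam("wrist"); 
u=np.array([np.cos(np.radians(9.65)),np.sin(np.radians(9.65))]); 
H=np.array([.6188,-.1586]); p=H-.075*u; print(p,c.proj([[*p,.02],[*H,.086]]))
go(.47,-.17,.24,189.7)
```

```text
[ 0.65114054 -0.22665291  0.09211736] 110.5827603333065 0.021977976762406693 [-4.38030907 -2.29934256  3.93306231]
[ 0.54486124 -0.17117218] [[149.96291105  78.7489314 ]
 [267.16013727  95.12825791]]
move [ 11.65 -14.99 -14.78] [ -0.12   0.   -79.12] at [ 0.6511 -0.2267  0.0921] t 5.12
```

View pics/w4.png

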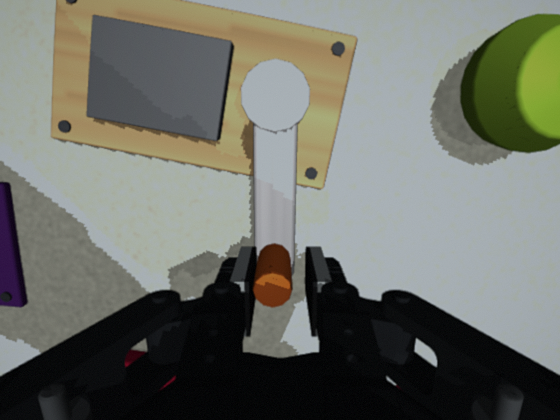

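The bar is against its stop (about 4 N reaction), clear of the pad, which sits around (158,77). Next I'll back off, rise and view the pad from straight above.

Run:
```python
from jig2 import *
c=Cam("wrist"); im=cv2.imread("pics/w4.png")
q,n=lines(im,[(92,15),(232,41),(220,138),(88,114)],r=4); print(np.round(q,1),n)
P=c.onz(q,.02); e=np.roll(P,-1,0)-P; print(np.round(P,4),np.linalg.norm(e,axis=1),P.mean(0),np.degrees(np.arctan2(e[0,1],e[0,0])))
print("hub",c.onz([(275,95)],.086))
go(.545,-.171,.15,189.7)
```

```text
[[ 91.7  13.2]
 [234.4  40.7]
 [219.4 141.4]
 [ 85.5 117.1]] [40, 40, 4, 40]
[[ 0.5021 -0.1475  0.02  ]
 [ 0.5862 -0.1334  0.02  ]
 [ 0.5962 -0.1922  0.02  ]
 [ 0.5123 -0.207   0.02  ]] [0.08522809 0.05966331 0.08521422 0.06041646] [ 0.54920656 -0.17001432  0.02      ] 9.533962187665052
hub [[ 0.62186945 -0.15739508  0.086     ]]
move [ 8.93 -7.99 -5.79] [ -0.12   0.   -79.12] at [ 0.6511 -0.2267  0.0921] t 5.12
```

Call:
send_rows --series '[0, -0.3, 0, 0, 0, 0, 0.45, 0, -0.3, -3, 0, 0, 0, 0.45, 0, -0.3, -6, 0, 0, 0, 1, 2, -2, -9, 0, 0, -7, 1, 4, -4, -9, 0, 0, -14, 1, 6, -6, -9, 0, 0, -21, 1, 8.9, -7.6, -9, 0, 0, -28, 1, 8.9, -7.6, -8, 0, 0, -35, 1, 8.9, -7.6, -7, 0, 0, -42, 1, 8.9, -7.6, -6, 0, 0, -49, 1]'

```text
clock: 5.95
tcp_pos: [0.5494, -0.1688, 0.1515]
orientation: [0.001, 0.173, 0.985, 0.0]
wrist_force: [-0.2, -0.4, 0.0]
finger_gap: 0.0849
```

Call:
send_rows --series '[0, 0, 0, 0, 0, -7, 1, 0, 0, 0, 0, 0, -14, 1, 0, 0, 0, 0, 0, -21, 1, 0, 0, 0, 0, 0, -28, 1, 0, 0, 0, 0, 0, -30, 1, 0, 0, 0, 0, 0, -30, 1]'

```text
clock: 6.45
tcp_pos: [0.5496, -0.1691, 0.1511]
orientation: [0.0, -0.085, 0.996, 0.0]
wrist_force: [0.2, 0.5, -1.1]
finger_gap: 0.0855
```

```bash
cat > look.py <<'E'
from jig2 import *
import sys
def look(name,p,H,z,r=9):
    """picture from the wrist; refine rectangle about box p(x,y,yaw) of top z; returns top centre, yaw"""
    c=Cam("wrist"); im=read_camera("wrist"); cv2.imwrite("pics/%s.png"%name,im)
    q=c.proj(box([p[0],p[1],z,p[2]],H=0)[:4])
    for k in (r,4):
        q,n=lines(im,q,r=k)
    P=c.onz(q,z); e=np.roll(P,-1,0)-P
    o=im.copy(); cv2.polylines(o,[np.round(q).astype(np.int32)],True,(255,0,255),1); cv2.imwrite("pics/%s_o.png"%name,o)
    yw=np.degrees(np.arctan2(P[0,1]-P[1,1]+P[3,1]-P[2,1],P[0,0]-P[1,0]+P[3,0]-P[2,0]))
    s=get_state(); t=(rot(s["orientation"]).inv().apply(P.mean(0)-s["tcp_pos"]))*1000
    print(name,"q",np.round(q,1).tolist(),n,"sides",np.round(np.linalg.norm(e,axis=1)*1000,1),"centre",np.round(P.mean(0),4),"yaw",round(yw,2),"tool mm",np.round(t,1),"tyaw",round(tyaw(),2))
    return P.mean(0),yw
E
python3 - <<'E'
from look import *
s=get_state(); print(s["tcp_pos"],tyaw())
look("pad1",[.5492,-.17,np.radians(9.6)],0,.02)
go(.434,.077,.14,181.9)
E
```

```text
[ 0.54957459 -0.16912322  0.15107328] -170.29140827433756
pad1 q [[314.29998779296875, 244.5], [317.20001220703125, 145.60000610351562], [244.1999969482422, 145.6999969482422], [242.39999389648438, 244.39999389648438]] [40, 40, 30, 40] sides [84.6 58.6 84.5 62.5] centre [ 0.5467 -0.1707  0.02  ] yaw 8.35 tool mm [  3.2  -1.  131.1] tyaw -170.4
move [ 7.29 26.2   1.11] [0.02 0.04 7.7 ] at [ 0.5496 -0.1692  0.1511] t 6.5
```

View pics/pad1_o.png

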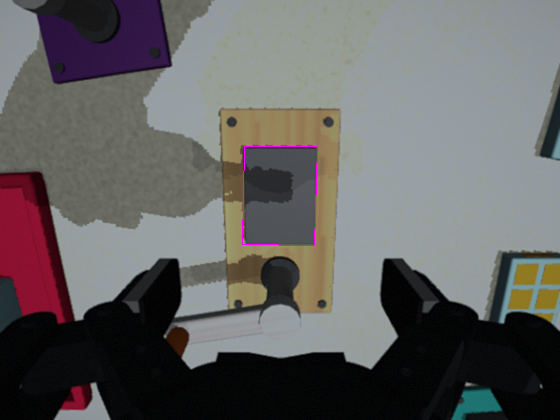

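The pad outline fits cleanly at (243–317,146–244), and the bar is off to the lower left. On to the green tray.

Call:
send_rows --series '[7.3, 26.2, 0.5, 0, 0, 7.7, 1, 7.3, 26.2, 0.5, 0, 0, 7.7, 1, 7.3, 26.2, 0.5, 0, 0, 7.7, 1, 7.3, 26.2, 0.5, 0, 0, 7.7, 1, 7.3, 26.2, 0.5, 0, 0, 7.7, 1, 7.3, 26.2, 0.5, 0, 0, 7.7, 1, 7.3, 26.2, 0.5, 0, 0, 7.7, 1, 7.3, 26.2, 0.5, 0, 0, 7.7, 1, 7.3, 26.2, 0.5, 0, 0, 7.7, 1]'

```text
clock: 7.25
tcp_pos: [0.433, 0.0778, 0.1464]
orientation: [0.001, -0.018, 1.0, 0.0]
wrist_force: [-0.5, -0.0, 0.6]
finger_gap: 0.0856
```

Run:
```python
from look import *
P,y=look("gr1",[.4338,.0773,np.radians(1.9)],0,.016)
d=[P[0],P[1]]
go(P[0],P[1],-.002,180+y)
```

```text
gr1 q [[310.5, 240.6999969482422], [312.1000061035156, 146.5], [246.39999389648438, 146.1999969482422], [249.10000610351562, 240.5]] [35, 40, 26, 35] sides [80.2 52.7 80.2 52.9] centre [0.4283 0.0765 0.016 ] yaw 2.4 tool mm [  5.6  -0.2 130.4] tyaw -178.0
move [ 0.56 -0.02 14.84] [-0.01  0.08 -0.4 ] at [0.4338 0.077  0.1464] t 7.3
```

View pics/gr1_o.png

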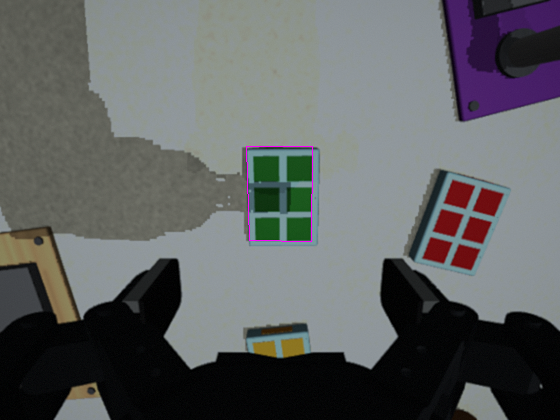

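The outline locked onto the inner squares on the right and bottom (the true tray spans about (244–319,146–245)). I'll measure the centre and yaw from the six symmetric colour squares instead.

```bash
cat > sq.py <<'E'
from look import *
HUE=dict(green=((45,85),),amber=((18,32),),red=((0,8),(172,180)))
def squares(name,col,z,p,take=True):
    c=Cam("wrist")
    if take: im=read_camera("wrist"); cv2.imwrite("pics/%s.png"%name,im)
    else: im=cv2.imread("pics/%s.png"%name)
    h=cv2.cvtColor(im,cv2.COLOR_BGR2HSV); m=sum(cv2.inRange(h,(a,110,30),(b,255,255)) for a,b in HUE[col])
    roi=np.zeros_like(m); cv2.fillConvexPoly(roi,np.round(c.proj(box([p[0],p[1],z,p[2]],.1,.08,0)[:4])).astype(np.int32),255); m&=roi
    n,l,s,ce=cv2.connectedComponentsWithStats(m,connectivity=4); k=[i for i in range(1,n) if s[i,4]>150]
    P=c.onz(ce[k],z)
    a=p[2]
    for _ in range(4):      # grid fit: 3 along x, 2 along y
        u=np.array([np.cos(a),np.sin(a)]);v=np.array([-u[1],u[0]]); d=P[:,:2]-P[:,:2].mean(0)
        i=np.round((d@u)/.025).clip(-1,1); j=np.sign(d@v)
        A=np.c_[np.ones(len(P)),i,j]; X=np.linalg.lstsq(A,P[:,:2],rcond=None)[0]; a=np.arctan2(X[1,1],X[1,0])
    cen=X[0]; a2=np.arctan2(-X[2,0],X[2,1])
    s_=get_state(); t=rot(s_["orientation"]).inv().apply(np.r_[cen,z]-s_["tcp_pos"])*1000
    print(col,len(k),"areas",s[k,4],"c",np.round(cen,4),"yaw",np.round(np.degrees([a,a2]),2),"steps",np.round(np.linalg.norm(X[1:],axis=1)*1000,1),"res",np.abs(A@X-P[:,:2]).max().round(4),"tool mm",np.round(t,1),"tyaw",round(tyaw(),2))
    return cen,np.degrees(a)
E
python3 - <<'E'
from sq import *
c,y=squares("gr1","green",.016,[.431,.077,np.radians(2)],False)
go(c[0],c[1],.05,180+y)
E
```

```text
green 6 areas [642 628 577 587 545 551] c [0.4327 0.0782] yaw [2.18 2.29] steps [26.  13.5] res 0.0002 tool mm [  1.3   1.3 130.4] tyaw -178.0
move [0.12 0.13 9.64] [-0.01  0.08 -0.19] at [0.4338 0.077  0.1464] t 7.3
```

Call:
send_rows --series '[0.12, 0.13, 4, 0, 0, -0.2, 1, 0.12, 0.13, 8, 0, 0, -0.2, 1, 0.12, 0.13, 11, 0, 0, -0.2, 1, 0.12, 0.13, 13, 0, 0, -0.2, 1, 0.12, 0.13, 14.2, 0, 0, -0.2, 1, 0.12, 0.13, 14.6, 0, 0, -0.2, 1, 0.12, 0.13, 14.6, 0, 0, -0.2, 1]' --newtons 30

```text
clock: 7.88
tcp_pos: [0.4321, 0.0769, -0.0009]
orientation: [-0.001, -0.018, 1.0, -0.0]
wrist_force: [0.3, -0.7, 0.9]
finger_gap: 0.0854
```

Call:
send_rows --series '[0, 0, 0, 0, 0, 0, 0.6, 0, 0, 0, 0, 0, 0, 0.6, 0, 0, 0, 0, 0, 0, 0.6, 0, 0, 0, 0, 0, 0, 0.6, 0, 0, 0, 0, 0, 0, 0.6]'

```text
clock: 8.3
tcp_pos: [0.4337, 0.0777, 0.0014]
orientation: [0.002, -0.019, 1.0, -0.0]
wrist_force: [-0.1, -1.4, 6.2]
finger_gap: 0.0592
```

Run:
```python
from h import *
s=get_state(); print(s["tcp_pos"],tyaw(),s["finger_gap"],s["wrist_force"],rot(s["orientation"]).as_matrix()[:,2])
```

```text
[0.43366344 0.07768736 0.00138975] -177.84098295547935 0.05922890592339303 [-0.05066092 -1.41934018  6.22417365] [ 3.07269202e-03 -4.50626340e-04 -9.99995178e-01]
```

The fingertips touch the table (6 N) at this gap, so I'll regrip 6 mm higher.

Call:
send_rows --series '[0, 0, 0, 0, 0, 0, 0.85, 0, 0, -0.3, 0, 0, 0, 0.85, 0, 0, -0.6, 0, 0, 0, 0.85, 0, 0, -0.6, 0, 0, 0, 0.6, 0, 0, -0.6, 0, 0, 0, 0.6, 0, 0, -0.6, 0, 0, 0, 0.6, 0, 0, -0.6, 0, 0, 0, 0.6]'

```text
clock: 8.88
tcp_pos: [0.4326, 0.0778, 0.0069]
orientation: [0.0, -0.019, 1.0, -0.0]
wrist_force: [-1.8, -0.6, 8.9]
finger_gap: 0.0588
```

Run:
```python
from sq import *
s=get_state(); print(s["tcp_pos"],tyaw(),s["finger_gap"],s["wrist_force"])
squares("gr2","green",.016,[.4327,.0782,np.radians(2)])
```

```text
[0.43255735 0.07781367 0.00687351] -177.82121165227957 0.05881012421126218 [-1.83911648 -0.58142325  8.89295464]
green 6 areas [2476 2464 2097 2087 1767 1755] c [0.4315 0.0776] yaw [2.2 2.2] steps [25.8 13.4] res 0.0001 tool mm [ 1.1 -0.2 -9.1] tyaw -177.82
```

Run:
```python
from jig2 import *
s=get_state(); c=Cam("wrist"); Q=rot(s["orientation"]).as_matrix(); Rc=Q.T@c.R; tc=Q.T@(c.c-s["tcp_pos"])
np.savez("tc.npz",R=Rc,t=tc)
a=np.radians(189.6)/2; T=rot(np.array([0,np.cos(a),np.sin(a),0])).as_matrix(); p=np.array([.5496,-.1691,.1511])
c.R=T@Rc; c.c=p+T@tc; c.rv=cv2.Rodrigues(c.R.T)[0]; c.tv=-c.R.T@c.c
im=cv2.imread("pics/pad1.png")
def tool(P): return (P-p)@T*1000
for nm,q0,z in(("pad",[(314.3,244.5),(317,145.6),(244.2,145.7),(242.4,244.4)],.02),("base",[(332,311),(340,108),(221,110),(230,311)],.008)):
    q,n=lines(im,q0,r=4); P=c.onz(q,z); e=np.roll(P,-1,0)-P; print(nm,np.round(q,1).tolist(),n,np.linalg.norm(e,axis=1).round(4),"corners tool",np.round(tool(P),1).tolist(),"c",tool(P).mean(0).round(1))
    print("yaws",[np.degrees(np.arctan2(v[1],v[0])) for v in(P[0]-P[1],P[3]-P[2])],[np.degrees(np.arctan2(v[1],v[0]))-90 for v in(P[0]-P[3],P[1]-P[2])])
```

```text
pad [[314.70001220703125, 244.5], [316.8999938964844, 145.60000610351562], [244.10000610351562, 145.6999969482422], [242.60000610351562, 244.39999389648438]] [40, 40, 27, 40] [0.0846 0.0585 0.0845 0.0626] corners tool [[-39.1, 29.3, 131.1], [45.5, 28.9, 131.1], [45.4, -29.6, 131.1], [-39.1, -33.2, 131.1]] c [  3.2  -1.1 131.1]
yaws [np.float64(9.876603958566964), np.float64(7.124522166477923)] [np.float64(9.557196116479815), np.float64(9.690928462149785)]
base [[331.5, 313.20001220703125], [341.1000061035156, 107.69999694824219], [218.39999389648438, 107.69999694824219], [227.39999389648438, 309.6000061035156]] [40, 40, 29, 13] [0.1897 0.1003 0.186  0.1003] corners tool [[-114.5, 48.9, 143.1], [75.3, 49.2, 143.1], [75.3, -51.2, 143.1], [-110.7, -51.4, 143.1]] c [-18.6  -1.1 143.1]
yaws [np.float64(9.504474154248367), np.float64(9.537085031448559)] [np.float64(7.421409333635808), np.float64(9.57822078447822)]
```

Run:
```python
from h import *
go(.5467,-.1707,.08,189.55)
```

```text
move [-10.47 -25.27  -7.29] [-0.02  0.05 -7.37] at [0.4326 0.0778 0.0069] t 8.93
```

Call:
send_rows --series '[0, 0, -0.5, 0, 0, 0, 0.6, 0, 0, -2.5, 0, 0, 0, 0.6, 0, 0, -5, 0, 0, 0, 0.6, 0, 0, -8, 0, 0, 0, 0.6, 0, 0, -8, 0, 0, 0, 0.6]'

```text
clock: 9.35
tcp_pos: [0.4353, 0.078, 0.0907]
orientation: [0.004, -0.019, 1.0, -0.0]
wrist_force: [1.3, 0.1, -1.3]
finger_gap: 0.0586
```

Run:
```python
from h import *
print(get_state()["finger_gap"],get_state()["wrist_force"]); go(.5467,-.1707,.08,189.55)
```

```text
0.05857396429073855 [ 1.30646067  0.06070034 -1.34096834]
move [-10.17 -25.27   1.15] [-0.05  0.41 -7.36] at [0.4353 0.078  0.0907] t 9.35
```

Call:
send_rows --series '[-1, -3, 0.3, 0, 0, -1, 0.6, -2.5, -6.5, 0.3, 0, 0, -2, 0.6, -4, -10, 0.3, 0, 0, -3, 0.6, -5.5, -13.5, 0.3, 0, 0, -4, 0.6, -7, -17, 0.3, 0, 0, -5, 0.6, -8.5, -20.5, 0.3, 0, 0, -6, 0.6, -9.7, -23.5, 0.3, 0, 0, -7, 0.6, -10.4, -25.3, 0.3, 0, 0, -7.4, 0.6, -10.4, -25.3, 0.3, 0, 0, -7.4, 0.6, -10.4, -25.3, 0.3, 0, 0, -7.4, 0.6]'

```text
clock: 10.18
tcp_pos: [0.5454, -0.1718, 0.0821]
orientation: [-0.001, -0.082, 0.997, 0.0]
wrist_force: [-0.3, 0.1, -0.5]
finger_gap: 0.0585
```

Call:
send_rows --series '[0, 0, 0, 0, 0, 0, 0.6, 0, 0, 0, 0, 0, 0, 0.6]'

```text
clock: 10.35
tcp_pos: [0.5448, -0.1697, 0.0826]
orientation: [-0.001, -0.084, 0.996, 0.001]
wrist_force: [-0.3, 0.5, -0.9]
finger_gap: 0.0586
```

Run:
```python
from h import *
print(get_state()["finger_gap"],get_state()["wrist_force"]); go(.5467,-.1707,.027,189.55); print(rot(get_state()["orientation"]).as_matrix()[:,2])
```

```text
0.05856821604966164 [-0.28279306  0.47777133 -0.89862846]
move [-0.18 -0.14  5.56] [ 0.06 -0.08  0.08] at [ 0.5448 -0.1697  0.0826] t 10.35
[-1.55847954e-03  8.74563348e-04 -9.99998403e-01]
```

The reported pose is noisy (about 1 mm), so I'm tracking commanded displacements together with tool-frame camera measurements.

Call:
send_rows --series '[-0.04, 0, 1.5, 0, 0, -0.1, 0.6, -0.09, -0.02, 3, 0, 0, -0.1, 0.6, -0.09, -0.02, 4.2, 0, 0, -0.1, 0.6, -0.09, -0.02, 5, 0, 0, -0.1, 0.6, -0.09, -0.02, 5.3, 0, 0, -0.1, 0.6, -0.09, -0.02, 5.45, 0, 0, -0.1, 0.6, -0.09, -0.02, 5.55, 0, 0, -0.1, 0.6, -0.09, -0.02, 5.55, 0, 0, -0.1, 0.6]'

```text
clock: 11.02
tcp_pos: [0.5471, -0.171, 0.0282]
orientation: [0.0, -0.084, 0.996, -0.0]
wrist_force: [-0.5, -0.0, -1.4]
finger_gap: 0.0585
```

Run:
```python
from h import *
for i in range(3):
    s=get_state(); print(s["tcp_pos"].round(4),s["wrist_force"].round(1)); im=read_camera("wrist")
cv2.imwrite("pics/pl1.png",im)
```

```text
[ 0.5471 -0.171   0.0282] [-0.5 -0.  -1.4]
[ 0.5471 -0.1712  0.0283] [-0.1  0.1 -1.4]
[ 0.5472 -0.1713  0.0283] [-0.6  0.  -1.1]
```

Call:
send_rows --series '[0, 0, 0.08, 0, 0, 0, 0.6, 0, 0, 0.15, 0, 0, 0, 0.6, 0, 0, 0.15, 0, 0, 0, 0.6]'

```text
clock: 11.42
tcp_pos: [0.5471, -0.1713, 0.027]
orientation: [0.001, -0.084, 0.996, -0.0]
wrist_force: [-1.0, 0.1, 3.9]
finger_gap: 0.0585
```

Run:
```python
from h import *
for i in range(2):
    s=get_state(); print(s["tcp_pos"].round(4),s["wrist_force"].round(1)); im=read_camera("wrist")
cv2.imwrite("pics/pl2.png",im)
```

```text
[ 0.5471 -0.1713  0.027 ] [-1.   0.1  3.9]
[ 0.5471 -0.1713  0.027 ] [-1.2  0.2  5.2]
```

View pics/pl2.png

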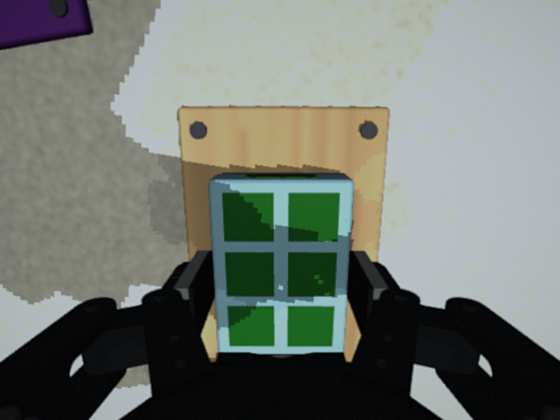

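The tray is down on the pad (5 N contact). Releasing, then rising to check against the base edges.

Call:
send_rows --series '[0, 0, 0, 0, 0, 0, 0.8, 0, 0, 0, 0, 0, 0, 0.85, 0, 0, -1, 0, 0, 0, 0.9, 0, 0, -3, 0, 0, 0, 1, 0, 0, -6, 0, 0, 0, 1, 0, 0, -9.5, 0, 0, 0, 1, 0, 0, -12.4, 0, 0, 0, 1, 0, 0, -12.4, 0, 0, 0, 1, 0, 0, -12.4, 0, 0, 0, 1]'

```text
clock: 12.27
tcp_pos: [0.5482, -0.1718, 0.1529]
orientation: [0.002, -0.084, 0.996, -0.001]
wrist_force: [0.1, -0.1, -0.3]
finger_gap: 0.0855
```

```bash
cat > chk.py <<'E'
from sq import *
def check(name,col,ztop):
    cen,y=squares(name,col,ztop,[.5467,-.1707,np.radians(9.6)])
    c=Cam("wrist"); im=cv2.imread("pics/%s.png"%name); s=get_state(); T=rot(s["orientation"]).as_matrix()
    bc=[.5467-.0229*-.986,-.1707+.0229*.166]
    q=c.proj(box([bc[0],bc[1],.008,np.radians(9.55)],.19,.10,0)[:4]); q,n=lines(im,q,r=8); q,n=lines(im,q,r=4)
    P=c.onz(q,.008); t=(P-s["tcp_pos"])@T*1000; tr=(np.r_[cen,ztop]-s["tcp_pos"])@T*1000
    print("base tool",t[:,:2].round(1).tolist(),n,np.linalg.norm(np.roll(P,-1,0)-P,axis=1).round(4))
    fx=(t[1,0]+t[2,0])/2; cy=t[:,1].mean()
    print("tray minus pad (tool mm): x",round(tr[0]-(fx-72.1),2),"y",round(tr[1]-cy,2),"base yaw",[round(np.degrees(np.arctan2(v[1],v[0])),2) for v in(P[0]-P[1],P[3]-P[2])])
E
python3 - <<'E'
from chk import *
check("g_on","green",.036)
E
```

```text
green 6 areas [687 700 650 649 600 584] c [ 0.5463 -0.1719] yaw [9.59 9.46] steps [25.9 13.5] res 0.0001 tool mm [  1.   -0.4 115. ] tyaw -170.33
base tool [[-113.9, 51.5], [74.1, 51.9], [74.2, -47.8], [-112.6, -48.2]] [40, 40, 27, 15] [0.188  0.0996 0.1868 0.0997]
tray minus pad (tool mm): x -1.02 y -2.22 base yaw [np.float64(9.57), np.float64(9.55)]
```

View pics/g_on.png

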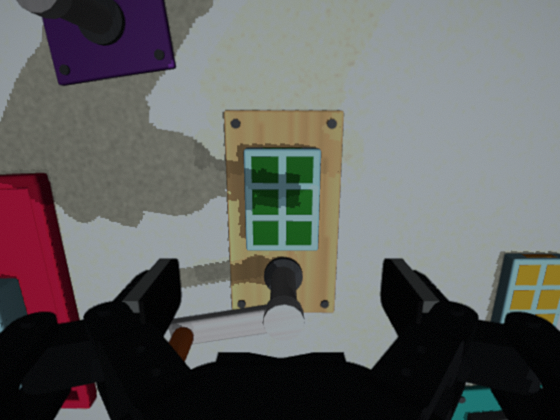

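The green tray is on the pad at (244–320,149–249), with the base at (225–343,110–312). It looks about 1–2 mm off laterally, so I'll check the numbers.

Run:
```python
from jig2 import *
im=cv2.imread("pics/g_on.png"); 
# raw profiles across rows (blue/green/red) for edges
for r in (158,170,185,200,215,225,240):
    row=im[r-1:r+2].astype(float).mean(0); d=np.abs(np.diff(cv2.GaussianBlur(row,(1,3),.6),axis=0)).sum(1)
    pk=[i for i in range(215,355) if d[i]>25 and d[i]>=d[i-1] and d[i]>d[i+1]]; print(r,[(i+.5,int(d[i])) for i in pk])
z=np.load("tc.npz"); print("cam in tool",z["t"]*1000,z["R"].round(4).tolist())
c=Cam("wrist"); s=get_state(); T=rot(s["orientation"]).as_matrix()
for zz,uvs in ((.008,[(229,185),(340,185)]),(.036,[(246,185),(319,185)])):
    print(zz,((c.onz(uvs,zz)-s["tcp_pos"])@T*1000).round(1).tolist())
```

```text
158 [(223.5, 105), (226.5, 74), (237.5, 79), (243.5, 92), (250.5, 139), (277.5, 116), (285.5, 131), (313.5, 114), (320.5, 68), (341.5, 48)]
170 [(225.5, 35), (243.5, 36), (251.5, 79), (277.5, 122), (285.5, 134), (312.5, 130), (319.5, 60), (341.5, 70)]
185 [(225.5, 41), (244.5, 42), (300.5, 55), (319.5, 72), (340.5, 57)]
200 [(225.5, 92), (228.5, 39), (230.5, 27), (236.5, 35), (238.5, 61), (244.5, 46), (251.5, 105), (277.5, 83), (285.5, 104), (298.5, 26), (311.5, 118), (318.5, 57), (339.5, 49)]
215 [(227.5, 54), (239.5, 68), (245.5, 101), (251.5, 36), (278.5, 37), (285.5, 48), (311.5, 37), (318.5, 72), (339.5, 54)]
225 [(226.5, 93), (237.5, 27), (240.5, 39), (245.5, 109), (252.5, 135), (277.5, 120), (285.5, 151), (311.5, 134), (318.5, 64), (338.5, 54)]
240 [(226.5, 52), (229.5, 32), (245.5, 58), (252.5, 152), (277.5, 123), (285.5, 144), (310.5, 119), (317.5, 71), (337.5, 46)]
cam in tool [ 6.57375262e+01  1.88230892e-02 -1.41870172e+02] [[0.0001, -0.9663, -0.2573], [1.0, 0.0005, -0.0014], [0.0015, -0.2573, 0.9663]]
0.008 [[11.1, -44.7, 143.0], [11.1, 51.1, 142.9]]
0.036 [[16.4, -27.1, 115.0], [16.5, 29.8, 114.9]]
```

```bash
sed -i 's/^def check(name,col,ztop):/def check(name,col,ztop,take=False):/; s/cen,y=squares(name,col,ztop,\[.5467,-.1707,np.radians(9.6)\])/cen,y=squares(name,col,ztop,[.5467,-.1707,np.radians(9.6)],False)/' chk.py
python3 - <<'E'
from chk import *
check("g_on","green",.036)
E
```

```text
green 6 areas [687 700 650 649 600 584] c [ 0.5442 -0.1712] yaw [9.59 9.43] steps [25.6 13.4] res 0.0001 tool mm [  2.9   0.6 115. ] tyaw -170.33
base tool [[-113.9, 51.5], [74.1, 51.9], [74.2, -47.8], [-112.6, -48.2]] [40, 40, 27, 15] [0.188  0.0996 0.1868 0.0997]
tray minus pad (tool mm): x 0.88 y -1.24 base yaw [np.float64(9.57), np.float64(9.55)]
```

With one consistent reading, the tray is 0.2–0.9 mm off in x, -1.2 mm in y, with the yaw matched. I'll centre on the pad line and squeeze pad and tray together to make them flush in y.

Call:
send_rows --series '[0, 0.13, 4, 0, 0, 0, 1, 0, 0.13, 8, 0, 0, 0, 1, 0, 0.13, 11, 0, 0, 0, 1, 0, 0.13, 13, 0, 0, 0, 1, 0, 0.13, 13.8, 0, 0, 0, 0.85, 0, 0.13, 13.8, 0, 0, 0, 0.6, 0, 0.13, 13.8, 0, 0, 0, 0.6, 0, 0.13, 13.8, 0, 0, 0, 0.6, 0, 0.13, 13.8, 0, 0, 0, 0.6]' --newtons 25

```text
clock: 13.07
tcp_pos: [0.5469, -0.1701, 0.013]
orientation: [0.0, -0.084, 0.996, -0.0]
wrist_force: [-0.8, -0.7, -2.0]
finger_gap: 0.0595
```

Call:
send_rows --series '[0, 0, 0, 0, 0, 0, 0.8, 0, 0, 0, 0, 0, 0, 0.9, 0, 0, -2, 0, 0, 0, 1, 0, 0, -5, 0, 0, 0, 1, 0, 0, -9, 0, 0, 0, 1, 0, 0, -12.5, 0, 0, 0, 1, 0, 0, -13.8, 0, 0, 0, 1, 0, 0, -13.8, 0, 0, 0, 1, 0, 0, -13.8, 0, 0, 0, 1]'

```text
clock: 13.82
tcp_pos: [0.5477, -0.17, 0.152]
orientation: [0.002, -0.085, 0.996, -0.001]
wrist_force: [-0.1, -0.4, -1.3]
finger_gap: 0.0854
```

Run:
```python
from chk import *
im=read_camera("wrist"); cv2.imwrite("pics/g_on2.png",im)
check("g_on2","green",.036)
go(.6076,.0838,.147,188.8)
```

```text
green 6 areas [701 700 646 645 586 610] c [ 0.5477 -0.1694] yaw [10.01 10.  ] steps [25.8 13.3] res 0.0001 tool mm [ -1.   -0.  114.4] tyaw -170.31
base tool [[-114.5, 49.7], [73.9, 49.9], [73.9, -50.1], [-113.3, -50.2]] [40, 39, 30, 15] [0.1884 0.1    0.1872 0.0998]
tray minus pad (tool mm): x -2.82 y 0.16 base yaw [np.float64(9.63), np.float64(9.67)]
move [-10.28  23.95   0.34] [-0.03  0.06  0.89] at [ 0.5466 -0.1696  0.1504] t 13.87
```

Run:
```python
from jig2 import *
for n in ("pad1","g_on","g_on2"):
    im=cv2.imread("pics/%s.png"%n).astype(float)
    for c0,c1,rng in ((255,275,(100,262)),(290,310,(100,262))):
        col=im[:,c0:c1].mean(1); d=np.abs(np.diff(cv2.GaussianBlur(col.reshape(-1,1,3),(1,3),.6)[:,0],axis=0)).sum(1)
        print(n,c0,[(i+.5,int(d[i])) for i in range(*rng) if d[i]>18 and d[i]>=d[i-1] and d[i]>d[i+1]])
```

```text
pad1 255 [(107.5, 58), (110.5, 22), (145.5, 102), (148.5, 47), (169.5, 22), (201.5, 37), (244.5, 78), (257.5, 57)]
pad1 290 [(107.5, 66), (110.5, 25), (145.5, 99), (148.5, 50), (244.5, 69), (259.5, 19)]
g_on 255 [(109.5, 54), (143.5, 57), (146.5, 43), (148.5, 113), (155.5, 130), (182.5, 82), (188.5, 77), (205.5, 19), (214.5, 148), (220.5, 123), (244.5, 131), (249.5, 47), (254.5, 32), (257.5, 35)]
g_on 290 [(109.5, 59), (144.5, 52), (148.5, 110), (156.5, 115), (182.5, 107), (188.5, 98), (214.5, 148), (220.5, 133), (244.5, 132), (249.5, 49), (258.5, 26)]
g_on2 255 [(109.5, 64), (112.5, 24), (147.5, 107), (151.5, 31), (154.5, 113), (161.5, 119), (170.5, 19), (187.5, 71), (194.5, 78), (206.5, 19), (219.5, 141), (225.5, 137), (249.5, 133), (254.5, 56), (258.5, 49)]
g_on2 290 [(109.5, 66), (112.5, 25), (147.5, 101), (151.5, 28), (153.5, 107), (160.5, 117), (187.5, 102), (194.5, 89), (219.5, 147), (225.5, 124), (249.5, 137), (254.5, 57), (260.5, 22)]
```

The y error is now 0.2 mm, but the squeeze slid the tray about 2.8 mm towards the post. I'll grip the tray alone, lift slightly and shift it back.

Call:
send_rows --series '[0, 0, 4, 0, 0, 0, 1, 0, 0, 8, 0, 0, 0, 1, 0, 0, 11, 0, 0, 0, 1, 0, 0, 12, 0, 0, 0, 0.9, 0, 0, 12.3, 0, 0, 0, 0.8, 0, 0, 12.3, 0, 0, 0, 0.6, 0, 0, 12.3, 0, 0, 0, 0.6, 0, 0, 12.3, 0, 0, 0, 0.6, 0, 0, 12.3, 0, 0, 0, 0.6]' --newtons 30

```text
clock: 14.62
tcp_pos: [0.5477, -0.1704, 0.0288]
orientation: [0.001, -0.084, 0.996, -0.001]
wrist_force: [0.6, 0.2, -0.9]
finger_gap: 0.0586
```

Run:
```python
from sq import *
for i in range(2):
    im=read_camera("wrist"); s=get_state(); print(s["tcp_pos"].round(4),s["wrist_force"].round(1),s["finger_gap"])
cv2.imwrite("pics/rg1.png",im); squares("rg1","green",.036,[.5477,-.1694,np.radians(9.8)],False)
```

```text
[ 0.5475 -0.1703  0.0286] [-0.2 -0.2 -1.4] 0.05838070012349373
[ 0.5473 -0.1702  0.0284] [ 0.9  0.1 -1.6] 0.05881975812276889
green 7 areas [ 159 2409 2356 2060 2043 1610 1604] c [ 0.5505 -0.1683] yaw [6.22 1.72] steps [28.7 12.4] res 0.0122 tool mm [-3.5  1.3 -7.6] tyaw -170.32
```

Call:
send_rows --series '[0, 0, -0.15, 0, 0, 0, 0.6, 0, 0, -0.35, 0, 0, 0, 0.6, 0.14, 0, -0.35, 0, 0, 0, 0.6, 0.28, 0, -0.35, 0, 0, 0, 0.6, 0.28, 0, -0.35, 0, 0, 0, 0.6]'

```text
clock: 15.13
tcp_pos: [0.5433, -0.1702, 0.0306]
orientation: [-0.0, -0.084, 0.996, 0.0]
wrist_force: [-0.4, 0.4, -1.6]
finger_gap: 0.0587
```

Run:
```python
from sq import *
for i in range(2):
    im=read_camera("wrist"); s=get_state(); print(s["tcp_pos"].round(4),s["wrist_force"].round(1),s["finger_gap"])
cv2.imwrite("pics/rg2.png",im); squares("rg2","green",.0395,[.545,-.170,np.radians(9.8)],False)
```

```text
[ 0.5434 -0.1702  0.0306] [ 0.2  0.7 -1.5] 0.05893000961072232
[ 0.5435 -0.1702  0.0305] [-0.2  0.1 -1.2] 0.05860060321322405
green 7 areas [ 162 2410 2358 2057 2048 1612 1601] c [ 0.5461 -0.1685] yaw [6.24 1.68] steps [28.4 12.3] res 0.0121 tool mm [-2.8  1.2 -9. ] tyaw -170.33
```

```bash
sed -i 's/k=\[i for i in range(1,n) if s\[i,4\]>150\]/k=[i for i in np.argsort(-s[1:,4])[:6]+1 if s[i,4]>150]/' sq.py
python3 - <<'E'
from sq import *
for n,z in(("pl2",.036),("rg1",.036),("rg2",.0395)):
    print(n); squares(n,"green",z,[.546,-.170,np.radians(9.7)],False)
s=get_state();print(s["tcp_pos"])
E
```

```text
pl2
green 6 areas [2448 2443 2094 2076 1771 1753] c [ 0.5441 -0.1702] yaw [9.67 9.53] steps [26.5 13.8] res 0.0001 tool mm [-0.6 -0.1 -5.5] tyaw -170.33
rg1
green 6 areas [2409 2356 2060 2043 1610 1604] c [ 0.5499 -0.1692] yaw [10.12 10.17] steps [26.3 13.8] res 0.0002 tool mm [-6.5 -0.1 -5.5] tyaw -170.33
rg2
green 6 areas [2410 2358 2057 2048 1612 1601] c [ 0.5481 -0.1695] yaw [10.15 10.19] steps [25.6 13.4] res 0.0003 tool mm [-4.6 -0.  -9. ] tyaw -170.33
[ 0.54348092 -0.17023306  0.03051986]
```

Run:
```python
from h import *
t=[cv2.resize(cv2.imread("pics/%s.png"%n)[a:a+260,b:b+320],None,fx=1.25,fy=1.12) for n,a,b in(("g_on",100,130),("g_on2",100,130),("pl2",110,120),("rg2",110,120))]
cv2.imwrite("pics/mos.png",np.vstack([np.hstack(t[:2]),np.hstack(t[2:])]))
```

```text
(no output)
```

View pics/mos.png

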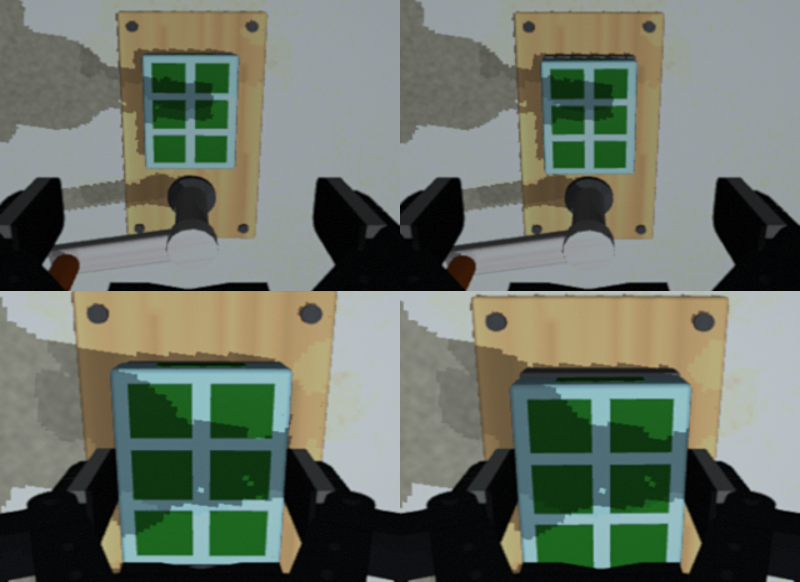

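The squeeze really did shift the tray towards the post by about 4 mm (g_on versus g_on2). I'll lower, release and recheck from above.

Call:
send_rows --series '[0, 0, 0.2, 0, 0, 0, 0.6, 0, 0, 0.35, 0, 0, 0, 0.6, 0, 0, 0.42, 0, 0, 0, 0.6, 0, 0, 0.42, 0, 0, 0, 0.8, 0, 0, 0.42, 0, 0, 0, 0.9, 0, 0, -2, 0, 0, 0, 1, 0, 0, -6, 0, 0, 0, 1, 0, 0, -10, 0, 0, 0, 1, 0, 0, -12, 0, 0, 0, 1]'

```text
clock: 15.98
tcp_pos: [0.5455, -0.1711, 0.1556]
orientation: [0.003, -0.084, 0.996, -0.002]
wrist_force: [0.9, -0.5, 1.0]
finger_gap: 0.0854
```

Call:
send_rows --series '[0, 0, 0, 0, 0, 0, 1, 0, 0, 0, 0, 0, 0, 1, 0, 0, 0, 0, 0, 0, 1]'

```text
clock: 16.23
tcp_pos: [0.5432, -0.1701, 0.1499]
orientation: [-0.0, -0.084, 0.996, 0.0]
wrist_force: [0.2, -0.3, -1.5]
finger_gap: 0.0852
```

Run:
```python
from chk import *
im=read_camera("wrist"); cv2.imwrite("pics/g_on3.png",im)
print(get_state()["tcp_pos"]); check("g_on3","green",.036)
```

```text
[ 0.54274803 -0.169833    0.14915736]
green 6 areas [703 686 647 643 599 590] c [ 0.5473 -0.1694] yaw [10.2  10.03] steps [25.8 13.4] res 0.0001 tool mm [ -4.7  -0.5 113.1] tyaw -170.33
base tool [[-120.9, 48.9], [68.7, 48.9], [69.0, -51.0], [-110.9, -51.4]] [40, 40, 30, 28] [0.1897 0.0999 0.1799 0.1008]
tray minus pad (tool mm): x -1.51 y 0.69 base yaw [np.float64(9.69), np.float64(9.55)]
```

The transients suggest what went wrong: I closed and rose while the arm was still settling. From here I'll dwell before closing and before rising. One more correction: x +1.8, y -1.1.

Call:
send_rows --series '[0, 0, 4, 0, 0, 0, 1, 0, 0, 8, 0, 0, 0, 1, 0, 0, 10.5, 0, 0, 0, 1, 0, 0, 11.7, 0, 0, 0, 1, 0, 0, 12.1, 0, 0, 0, 1, 0, 0, 12.1, 0, 0, 0, 1, 0, 0, 12.1, 0, 0, 0, 1, 0, 0, 12.1, 0, 0, 0, 1, 0, 0, 12.1, 0, 0, 0, 0.8, 0, 0, 12.1, 0, 0, 0, 0.6]'

```text
clock: 17.12
tcp_pos: [0.5446, -0.1707, 0.0308]
orientation: [0.001, -0.084, 0.996, -0.001]
wrist_force: [-0.1, -0.7, 0.3]
finger_gap: 0.0639
```

Call:
send_rows --series '[0, 0, 0, 0, 0, 0, 0.6, 0, 0, 0, 0, 0, 0, 0.6, 0, 0, 0, 0, 0, 0, 0.6, 0, 0, -0.15, 0, 0, 0, 0.6, 0, 0, -0.3, 0, 0, 0, 0.6, 0, 0, -0.3, 0, 0, 0, 0.6, 0.1, -0.05, -0.3, 0, 0, 0, 0.6, 0.18, -0.11, -0.3, 0, 0, 0, 0.6, 0.18, -0.11, -0.3, 0, 0, 0, 0.6]'

```text
clock: 17.87
tcp_pos: [0.5425, -0.1715, 0.0328]
orientation: [0.0, -0.084, 0.996, 0.0]
wrist_force: [1.5, 0.4, 2.7]
finger_gap: 0.0512
```

Run:
```python
from sq import *
for i in range(2):
    im=read_camera("wrist"); s=get_state(); print(s["tcp_pos"].round(4),s["wrist_force"].round(1),s["finger_gap"])
cv2.imwrite("pics/rg3.png",im); squares("rg3","green",s["tcp_pos"][2]+.0091,[.546,-.170,np.radians(9.7)],False)
```

```text
[ 0.5425 -0.1716  0.0328] [1.3 1.8 3.5] 0.0515578601376909
[ 0.5425 -0.1715  0.0328] [1.4 1.1 3. ] 0.051450577050833245
green 6 areas [2187 2162 1894 1874 1625 1606] c [ 0.5449 -0.1701] yaw [10.09 10.07] steps [24.8 12.8] res 0.0001 tool mm [-2.7  1.  -9.1] tyaw -170.32
```

The fingers closed over the top of the tray (gap 51 mm): tips sit about 6 mm behind the TCP at this gap, so the earlier grips held only the top 2–3 mm. I'll regrip deeper, with the TCP at tray-bottom height.

Call:
send_rows --series '[0, 0, -0.5, 0, 0, 0, 0.6, 0, 0, -0.7, 0, 0, 0, 0.8, 0, 0, -0.7, 0, 0, 0, 1, 0, 0, -0.7, 0, 0, 0, 1, 0, 0, 0, 0, 0, 0, 1, 0, 0, 0.7, 0, 0, 0, 1, 0, 0, 1.2, 0, 0, 0, 1, 0, 0, 1.2, 0, 0, 0, 1, 0, 0, 1.2, 0, 0, 0, 1, 0, 0, 1.2, 0, 0, 0, 1]'

```text
clock: 18.8
tcp_pos: [0.542, -0.1716, 0.0204]
orientation: [-0.0, -0.084, 0.996, 0.0]
wrist_force: [1.1, 0.4, 0.2]
finger_gap: 0.0856
```

Run:
```python
from sq import *
im=read_camera("wrist"); s=get_state(); print(s["tcp_pos"].round(4),s["wrist_force"].round(1),s["finger_gap"])
cv2.imwrite("pics/rg4.png",im); squares("rg4","green",.036,[.546,-.170,np.radians(9.7)],False)
```

```text
[ 0.5422 -0.1717  0.0206] [-0.6 -0.1  1.2] 0.08559389051103367
green 6 areas [2549 2543 2197 2163 1156 1133] c [ 0.5469 -0.1698] yaw [10.17  9.96] steps [24.  13.3] res 0.0012 tool mm [ -5.    1.1 -15.4] tyaw -170.33
```

Call:
send_rows --series '[0, 0, 0, 0, 0, 0, 0.8, 0, 0, 0, 0, 0, 0, 0.6, 0, 0, 0, 0, 0, 0, 0.6, 0, 0, 0, 0, 0, 0, 0.6, 0, 0, 0, 0, 0, 0, 0.6, 0, 0, -0.15, 0, 0, 0, 0.6, 0, 0, -0.3, 0, 0, 0, 0.6, 0.1, 0.03, -0.3, 0, 0, 0, 0.6, 0.18, 0.06, -0.3, 0, 0, 0, 0.6, 0.18, 0.06, -0.3, 0, 0, 0, 0.6]'

```text
clock: 19.68
tcp_pos: [0.5398, -0.1712, 0.0233]
orientation: [-0.0, -0.084, 0.996, 0.0]
wrist_force: [0.2, -0.5, -1.9]
finger_gap: 0.0593
```

Run:
```python
from h import *
for i in range(3):
    im=read_camera("wrist"); s=get_state(); print(s["tcp_pos"].round(4),s["wrist_force"].round(1),s["finger_gap"])
d=s["tcp_pos"]-np.array([.5422,-.1717,.0206]); print(rot(s["orientation"]).inv().apply(d)*1000)
```

```text
[ 0.5399 -0.1712  0.0234] [-0.9  0.3 -1.1] 0.05947656091743793
[ 0.54   -0.1713  0.0234] [-0.1  0.2 -1. ] 0.05911557822250504
[ 0.5401 -0.1713  0.0234] [-0.4 -0.3 -1.4] 0.05909495107856117
[ 2.02197102  0.73260945 -2.849416  ]
```

Call:
send_rows --series '[0, 0, 0.15, 0, 0, 0, 0.6, 0, 0, 0.3, 0, 0, 0, 0.6, 0, 0, 0.34, 0, 0, 0, 0.6, 0, 0, 0.34, 0, 0, 0, 0.6, 0, 0, 0.34, 0, 0, 0, 0.8, 0, 0, 0.34, 0, 0, 0, 1, 0, 0, 0.34, 0, 0, 0, 1, 0, 0, 0.34, 0, 0, 0, 1, 0, 0, -1, 0, 0, 0, 1, 0, 0, -3, 0, 0, 0, 1]'

```text
clock: 20.67
tcp_pos: [0.5384, -0.1705, 0.0518]
orientation: [-0.002, -0.084, 0.996, 0.001]
wrist_force: [-0.0, 0.4, 0.7]
finger_gap: 0.0853
```

Call:
send_rows --series '[0, 0, -4, 0, 0, 0, 1, 0, 0, -8, 0, 0, 0, 1, 0, 0, -9.7, 0, 0, 0, 1, 0, 0, -9.7, 0, 0, 0, 1, 0, 0, -9.7, 0, 0, 0, 1, 0, 0, -9.7, 0, 0, 0, 1]'

```text
clock: 21.17
tcp_pos: [0.5396, -0.171, 0.1494]
orientation: [-0.001, -0.084, 0.996, 0.0]
wrist_force: [-0.5, -0.3, -0.2]
finger_gap: 0.0855
```

Run:
```python
from chk import *
im=read_camera("wrist"); cv2.imwrite("pics/g_on4.png",im)
print(get_state()["tcp_pos"]); check("g_on4","green",.036); go(.6076,.0838,.147,188.8)
```

```text
[ 0.53919003 -0.1708403   0.14887543]
green 6 areas [700 689 649 636 604 601] c [ 0.5459 -0.1705] yaw [ 9.82 10.24] steps [25.9 13.4] res 0.0002 tool mm [ -6.9  -1.  112.9] tyaw -170.33
base tool [[-125.0, 49.0], [65.0, 49.3], [65.2, -50.8], [-116.4, -51.0]] [40, 40, 28, 20] [0.19   0.1002 0.1817 0.1004]
tray minus pad (tool mm): x 0.04 y -0.11 base yaw [np.float64(9.57), np.float64(9.62)]
move [-11.02  23.95   0.2 ] [ 0.09 -0.14  0.87] at [ 0.5392 -0.1708  0.1489] t 21.22
```

Green is now flush: x 0.0, y -0.1 mm. Next, amber.

Call:
send_rows --series '[-11, 24, 0.2, 0, 0, 0.9, 1, -11, 24, 0.2, 0, 0, 0.9, 1, -11, 24, 0.2, 0, 0, 0.9, 1, -11, 24, 0.2, 0, 0, 0.9, 1, -11, 24, 0.2, 0, 0, 0.9, 1, -11, 24, 0.2, 0, 0, 0.9, 1, -11, 24, 0.2, 0, 0, 0.9, 1, -11, 24, 0.2, 0, 0, 0.9, 1, -11, 24, 0.2, 0, 0, 0.9, 1, -11, 24, 0.2, 0, 0, 0.9, 1]'

```text
clock: 22.05
tcp_pos: [0.6074, 0.0828, 0.1473]
orientation: [-0.001, -0.076, 0.997, -0.0]
wrist_force: [0.8, -1.0, 0.3]
finger_gap: 0.0855
```

Run:
```python
from sq import *
im=read_camera("wrist"); cv2.imwrite("pics/am1.png",im)
print(get_state()["tcp_pos"],np.linalg.norm(get_state()["qvel"])); c,y=squares("am1","amber",.016,[.6076,.0838,np.radians(8.8)],False)
go(c[0],c[1],.0,180+y)
```

```text
[0.60764052 0.08237913 0.14767332] 0.01642886605704612
amber 6 areas [609 549 549 533 418 200] c [0.6058 0.0847] yaw [ 8.85 11.7 ] steps [26.9 13.5] res 0.0055 tool mm [  1.2   2.6 131.7] tyaw -171.31
move [ 0.12  0.27 14.77] [-0.01 -0.11 -0.16] at [0.6076 0.0824 0.1477] t 22.1
```

Run:
```python
import sq; from sq import *
im=cv2.imread("pics/am1.png"); h=cv2.cvtColor(im,cv2.COLOR_BGR2HSV); print(np.percentile(h[150:240:3,250:310:3].reshape(-1,3),[5,25,50,75,95],axis=0))
for a,b in((14,36),(18,40),(10,40)):
    sq.HUE["amber"]=((a,b),); c,y=squares("am1","amber",.016,[.6076,.0838,np.radians(8.8)],False)
```

```text
[[ 16.  57.  92.]
 [ 23.  74. 122.]
 [ 25. 186. 139.]
 [ 94. 193. 141.]
 [ 97. 207. 156.]]
amber 6 areas [624 620 588 578 549 549] c [0.6052 0.0845] yaw [9.28 9.27] steps [26.  13.4] res 0.0003 tool mm [  1.9   2.4 131.7] tyaw -171.31
amber 6 areas [609 549 549 533 418 200] c [0.6058 0.0847] yaw [ 8.85 11.7 ] steps [26.9 13.5] res 0.0055 tool mm [  1.2   2.6 131.7] tyaw -171.31
amber 6 areas [624 620 588 578 549 549] c [0.6052 0.0845] yaw [9.28 9.27] steps [26.  13.4] res 0.0003 tool mm [  1.9   2.4 131.7] tyaw -171.31
```

```bash
sed -i 's/amber=((18,32),)/amber=((14,36),)/' sq.py
```

Call:
send_rows --series '[0.19, 0.24, 4, 0, 0, -0.6, 1, 0.19, 0.24, 8, 0, 0, -0.6, 1, 0.19, 0.24, 11.5, 0, 0, -0.6, 1, 0.19, 0.24, 13.5, 0, 0, -0.6, 1, 0.19, 0.24, 14.3, 0, 0, -0.6, 1, 0.19, 0.24, 14.5, 0, 0, -0.6, 1, 0.19, 0.24, 14.5, 0, 0, -0.6, 1, 0.19, 0.24, 14.5, 0, 0, -0.6, 1, 0.19, 0.24, 14.5, 0, 0, -0.6, 0.8, 0.19, 0.24, 14.5, 0, 0, -0.6, 0.6]'

```text
clock: 22.93
tcp_pos: [0.6075, 0.0857, 0.0054]
orientation: [0.002, -0.082, 0.997, -0.0]
wrist_force: [0.1, -0.8, 0.3]
finger_gap: 0.064
```

Call:
send_rows --series '[0, 0, 0, 0, 0, 0, 0.6, 0, 0, 0, 0, 0, 0, 0.6, 0, 0, 0, 0, 0, 0, 0.6]'

```text
clock: 23.18
tcp_pos: [0.6074, 0.0857, 0.0055]
orientation: [0.001, -0.082, 0.997, -0.0]
wrist_force: [-0.9, -1.3, 4.6]
finger_gap: 0.0589
```

Run:
```python
from sq import *
for i in range(2):
    im=read_camera("wrist"); s=get_state(); print(s["tcp_pos"].round(4),s["wrist_force"].round(1),s["finger_gap"],tyaw())
go(.5469,-.1705,.10,189.6)
```

```text
[0.6074 0.0857 0.0055] [-1.  -0.4  5.4] 0.05879495217681556 -170.6231025138851
[0.6074 0.0857 0.0055] [ 0.5 -1.5  5.9] 0.058603859913377736 -170.62607499455618
move [ 10.11 -24.3   -9.45] [-0.06  0.17 -0.23] at [0.6074 0.0857 0.0055] t 23.28
```

Too shallow again (z 5.5 mm; the arm settles about 3 mm high), so I'll regrip lower.

Call:
send_rows --series '[0, 0, 0, 0, 0, 0, 0.8, 0, 0, 0, 0, 0, 0, 1, 0, 0, 0, 0, 0, 0, 1, 0.2, 0, 0.3, 0, 0, 0, 1, 0.2, 0, 0.5, 0, 0, 0, 1, 0.2, 0, 0.5, 0, 0, 0, 1, 0.2, 0, 0.5, 0, 0, 0, 0.8, 0.2, 0, 0.5, 0, 0, 0, 0.6, 0.2, 0, 0.5, 0, 0, 0, 0.6, 0.2, 0, 0.5, 0, 0, 0, 0.6]'

```text
clock: 24.12
tcp_pos: [0.6043, 0.0854, -0.0013]
orientation: [0.0, -0.082, 0.997, -0.0]
wrist_force: [0.1, 0.5, 1.4]
finger_gap: 0.0591
```

Call:
send_rows --series '[0, 0, 0, 0, 0, 0, 0.6, 0, 0, 0, 0, 0, 0, 0.6]'

```text
clock: 24.28
tcp_pos: [0.6043, 0.0855, -0.0013]
orientation: [0.0, -0.082, 0.997, -0.0]
wrist_force: [0.4, 0.7, 1.3]
finger_gap: 0.059
```

Run:
```python
from sq import *
for i in range(2):
    im=read_camera("wrist"); s=get_state(); print(s["tcp_pos"].round(4),s["wrist_force"].round(1),s["finger_gap"],tyaw())
cv2.imwrite("pics/am2.png",im); squares("am2","amber",.016,[.605,.0845,np.radians(9.3)],False)
```

```text
[ 0.6043  0.0855 -0.0013] [-0.8 -0.3  0.5] 0.05899311878662374 -170.62551254965126
[ 0.6043  0.0855 -0.0013] [ 0.4  0.5 -0.1] 0.059248863211438255 -170.62758648077596
amber 6 areas [2666 2644 2308 2296 1642 1637] c [0.604  0.0853] yaw [9.3  9.35] steps [25.  13.3] res 0.0006 tool mm [  0.3  -0.1 -17.3] tyaw -170.63
```

Call:
send_rows --series '[0, 0, -0.5, 0, 0, 0, 0.6, 0, 0, -2, 0, 0, 0, 0.6, 0, 0, -4.5, 0, 0, 0, 0.6, 0, 0, -7, 0, 0, 0, 0.6, 0, 0, -9, 0, 0, 0, 0.6, 0, 0, -9, 0, 0, 0, 0.6, 0, 0, -9, 0, 0, 0, 0.6]'

```text
clock: 24.97
tcp_pos: [0.6052, 0.0855, 0.09]
orientation: [0.002, -0.082, 0.997, -0.0]
wrist_force: [0.2, 0.4, -0.7]
finger_gap: 0.0592
```

Run:
```python
from h import *
s=get_state(); print(s["finger_gap"],s["wrist_force"]); go(.5452,-.1706,.085,189.6)
```

```text
0.05920958756465592 [ 0.20884441  0.40205651 -0.69691935]
move [ 10.09 -24.29   0.48] [-0.03  0.17 -0.22] at [0.6052 0.0855 0.09  ] t 24.97
```

Call:
send_rows --series '[1.2, -3, 0.2, 0, 0, -0.2, 0.6, 2.6, -6.5, 0.2, 0, 0, -0.2, 0.6, 4, -10, 0.2, 0, 0, -0.2, 0.6, 5.4, -13.5, 0.2, 0, 0, -0.2, 0.6, 6.8, -17, 0.2, 0, 0, -0.2, 0.6, 8.2, -20.5, 0.2, 0, 0, -0.2, 0.6, 9.4, -23, 0.2, 0, 0, -0.2, 0.6, 10.1, -24.3, 0.2, 0, 0, -0.2, 0.6, 10.1, -24.3, 0.2, 0, 0, -0.2, 0.6, 10.1, -24.3, 0.2, 0, 0, -0.2, 0.6]'

```text
clock: 25.8
tcp_pos: [0.5427, -0.171, 0.085]
orientation: [-0.001, -0.082, 0.997, 0.001]
wrist_force: [0.2, -0.1, -2.5]
finger_gap: 0.0594
```

Call:
send_rows --series '[0, 0, 1.5, 0, 0, 0, 0.6, 0, 0, 3, 0, 0, 0, 0.6, 0, 0, 3.8, 0, 0, 0, 0.6, 0, 0, 3.8, 0, 0, 0, 0.6, 0, 0, 3.8, 0, 0, 0, 0.6, 0, 0, 3.8, 0, 0, 0, 0.6]'

```text
clock: 26.3
tcp_pos: [0.5444, -0.1702, 0.0489]
orientation: [0.0, -0.084, 0.996, -0.0]
wrist_force: [0.2, 0.2, -0.8]
finger_gap: 0.0592
```

Run:
```python
from h import *
for i in range(2):
    im=read_camera("wrist"); s=get_state(); print(s["tcp_pos"].round(4),s["wrist_force"].round(1),s["finger_gap"])
go(.5452,-.1706,.0347,189.6)
```

```text
[ 0.5447 -0.1705  0.0493] [-0.1 -0.4 -2. ] 0.05917799319039589
[ 0.5447 -0.1707  0.0494] [-0.7 -0.8 -1.1] 0.0594268720443802
move [-0.04  0.    1.47] [-0.05  0.07  0.  ] at [ 0.5447 -0.1707  0.0494] t 26.4
```

Call:
send_rows --series '[-0.05, 0, 0.6, 0, 0, 0, 0.6, -0.05, 0, 1, 0, 0, 0, 0.6, -0.05, 0, 1.2, 0, 0, 0, 0.6, -0.05, 0, 1.2, 0, 0, 0, 0.6, -0.05, 0, 1.2, 0, 0, 0, 0.6]'

```text
clock: 26.82
tcp_pos: [0.5443, -0.1706, 0.0363]
orientation: [-0.0, -0.083, 0.997, 0.0]
wrist_force: [-0.4, 0.0, -0.5]
finger_gap: 0.0591
```

Run:
```python
from h import *
for i in range(2):
    im=read_camera("wrist"); s=get_state(); print(s["tcp_pos"].round(4),s["wrist_force"].round(1),s["finger_gap"])
go(.5452,-.1706,.0347,189.6)
```

```text
[ 0.5445 -0.1707  0.0365] [-0.  -1.  -0.9] 0.059358164430088955
[ 0.5446 -0.1707  0.0367] [-0.3 -0.6 -1.7] 0.059153529651808416
move [-0.06 -0.    0.2 ] [-0.    0.   -0.03] at [ 0.5446 -0.1707  0.0367] t 26.92
```

Call:
send_rows --series '[-0.06, 0, 0.08, 0, 0, 0, 0.6, -0.06, 0, 0.16, 0, 0, 0, 0.6, -0.06, 0, 0.24, 0, 0, 0, 0.6, -0.06, 0, 0.24, 0, 0, 0, 0.6, -0.06, 0, 0.24, 0, 0, 0, 0.6]'

```text
clock: 27.33
tcp_pos: [0.5453, -0.1706, 0.0346]
orientation: [0.0, -0.083, 0.997, -0.0]
wrist_force: [-0.5, 0.5, 3.1]
finger_gap: 0.0594
```

Run:
```python
from h import *
for i in range(2):
    im=read_camera("wrist"); s=get_state(); print(s["tcp_pos"].round(4),s["wrist_force"].round(1),s["finger_gap"])
```

```text
[ 0.5453 -0.1707  0.0347] [-0.8  0.9  4.5] 0.05906390323852809
[ 0.5453 -0.1706  0.0346] [-0.4  1.1  4.2] 0.05928229841361474
```

Touchdown at the expected height (4 N). Release with a dwell, then rise and check.

Call:
send_rows --series '[0, 0, 0, 0, 0, 0, 0.8, 0, 0, 0, 0, 0, 0, 1, 0, 0, 0, 0, 0, 0, 1, 0, 0, 0, 0, 0, 0, 1, 0, 0, -1, 0, 0, 0, 1, 0, 0, -3, 0, 0, 0, 1, 0, 0, -7, 0, 0, 0, 1, 0, 0, -11, 0, 0, 0, 1, 0, 0, -12, 0, 0, 0, 1, 0, 0, -12, 0, 0, 0, 1]'

```text
clock: 28.27
tcp_pos: [0.5479, -0.1718, 0.1595]
orientation: [0.004, -0.084, 0.996, -0.002]
wrist_force: [0.4, -0.5, 0.4]
finger_gap: 0.0858
```

Call:
send_rows --series '[0, 0, 0, 0, 0, 0, 1, 0, 0, 0, 0, 0, 0, 1, 0, 0, 0, 0, 0, 0, 1]'

```text
clock: 28.52
tcp_pos: [0.544, -0.17, 0.1525]
orientation: [-0.001, -0.083, 0.997, 0.001]
wrist_force: [0.2, -0.2, -0.2]
finger_gap: 0.0853
```

Run:
```python
from chk import *
im=read_camera("wrist"); cv2.imwrite("pics/a_on.png",im)
print(get_state()["tcp_pos"]); check("a_on","amber",.052); go(.4511,.2347,.147,168.3)
```

```text
[ 0.54404936 -0.17003963  0.15250941]
amber 6 areas [788 784 782 740 726 650] c [ 0.5439 -0.1736] yaw [9.55 0.79] steps [25.9 16. ] res 0.0165 tool mm [  0.5  -3.6 100.5] tyaw -170.43
base tool [[-122.2, 49.2], [69.2, 48.7], [69.2, -51.4], [-110.2, -51.3]] [40, 35, 32, 25] [0.1914 0.1001 0.1795 0.1012]
tray minus pad (tool mm): x 3.38 y -2.43 base yaw [np.float64(9.7), np.float64(9.6)]
move [ 2.43 41.46  0.63] [ 0.07 -0.17 21.27] at [ 0.544  -0.17    0.1525] t 28.57
```

```bash
sed -i 's/def squares(name,col,z,p,take=True):/def squares(name,col,z,p,take=True,S=110,rx=.1,ry=.08):/; s/(a,110,30)/(a,S,30)/; s/p\[2\]\],.1,.08,0)/p[2]],rx,ry,0)/' sq.py; sed -i 's/np.radians(9.6)\],False)/np.radians(9.6)],False,S=150,rx=.084,ry=.062)/' chk.py
python3 - <<'E'
from chk import *
check("a_on","amber",.052)
E
```

```text
amber 6 areas [749 745 694 691 623 623] c [ 0.5459 -0.1709] yaw [9.55 9.56] steps [25.9 13.4] res 0.0003 tool mm [ -2.   -1.3 100.5] tyaw -170.43
base tool [[-122.2, 49.2], [69.2, 48.7], [69.2, -51.4], [-110.2, -51.3]] [40, 35, 32, 25] [0.1914 0.1001 0.1795 0.1012]
tray minus pad (tool mm): x 0.89 y -0.1 base yaw [np.float64(9.7), np.float64(9.6)]
```

Amber is at (.5459,-.1709) against green at (.5459,-.1705), yaw 9.55°, so it is flush. Next, red.

Call:
send_rows --series '[2.4, 41.5, 0.5, 0, 0, 21.3, 1, 2.4, 41.5, 0.5, 0, 0, 21.3, 1, 2.4, 41.5, 0.5, 0, 0, 21.3, 1, 2.4, 41.5, 0.5, 0, 0, 21.3, 1, 2.4, 41.5, 0.5, 0, 0, 21.3, 1, 2.4, 41.5, 0.5, 0, 0, 21.3, 1, 2.4, 41.5, 0.5, 0, 0, 21.3, 1, 2.4, 41.5, 0.5, 0, 0, 21.3, 1, 2.4, 41.5, 0.5, 0, 0, 21.3, 1, 2.4, 41.5, 0.5, 0, 0, 21.3, 1]'

```text
clock: 29.4
tcp_pos: [0.4516, 0.233, 0.1481]
orientation: [-0.001, 0.102, 0.995, -0.0]
wrist_force: [0.6, 0.8, 0.6]
finger_gap: 0.0851
```

Run:
```python
from h import *
go(.4511,.2347,.147,168.3)
```

```text
move [0.09 0.16 0.11] [-0.06 -0.09 -0.03] at [0.4516 0.233  0.1481] t 29.4
```

Call:
send_rows --series '[0, 0, 0, 0, 0, 0, 1, 0, 0, 0, 0, 0, 0, 1, 0, 0, 0, 0, 0, 0, 1]'

```text
clock: 29.65
tcp_pos: [0.4525, 0.2312, 0.1483]
orientation: [-0.001, 0.102, 0.995, -0.001]
wrist_force: [-0.3, -0.5, 0.6]
finger_gap: 0.0853
```

Run:
```python
from sq import *
im=read_camera("wrist"); cv2.imwrite("pics/rd1.png",im)
print(get_state()["tcp_pos"]); c,y=squares("rd1","red",.016,[.4511,.2347,np.radians(-11.7)],False)
go(c[0],c[1],.0,180+y)
```

```text
[0.45295367 0.23046525 0.14845831]
red 6 areas [603 584 575 574 548 528] c [0.4505 0.2346] yaw [-12.22 -12.26] steps [26.  13.5] res 0.0001 tool mm [  3.1   3.7 132.5] tyaw 168.24
move [ 0.3   0.37 14.85] [-0.07 -0.07  0.46] at [0.453  0.2305 0.1485] t 29.7
```

Call:
send_rows --series '[0.2, 0.2, 4, 0, 0, 0.5, 1, 0.2, 0.2, 8, 0, 0, 0.5, 1, 0.2, 0.2, 9.5, 0, 0, 0.5, 1, 0.2, 0.2, 9.5, 0, 0, 0.5, 1, 0.2, 0.2, 9.5, 0, 0, 0.5, 1, 0.2, 0.2, 9.5, 0, 0, 0.5, 1]'

```text
clock: 30.2
tcp_pos: [0.4531, 0.233, 0.0554]
orientation: [0.001, 0.108, 0.994, 0.0]
wrist_force: [0.3, -0.4, 0.6]
finger_gap: 0.0856
```

Run:
```python
from h import *
for i in range(3):
    print(get_state()["tcp_pos"].round(4)); read_camera("wrist")
go(.4505,.2346,-.001,180-12.24)
```

```text
[0.4531 0.233  0.0554]
[0.4535 0.2334 0.0559]
[0.4535 0.2336 0.056 ]
move [0.31 0.01 5.7 ] [ 0.09  0.17 -0.03] at [0.4534 0.2338 0.056 ] t 30.35
```

Call:
send_rows --series '[0.28, 0, 2.5, 0, 0, 0, 1, 0.28, 0, 4.5, 0, 0, 0, 1, 0.28, 0, 5.4, 0, 0, 0, 1, 0.28, 0, 5.6, 0, 0, 0, 1, 0.28, 0, 5.6, 0, 0, 0, 1, 0.28, 0, 5.6, 0, 0, 0, 1, 0.28, 0, 5.6, 0, 0, 0, 1]'

```text
clock: 30.93
tcp_pos: [0.45, 0.2347, -0.0006]
orientation: [0.001, 0.106, 0.994, 0.0]
wrist_force: [-0.3, 0.1, -0.6]
finger_gap: 0.0852
```

Run:
```python
from h import *
for i in range(2):
    print(get_state()["tcp_pos"].round(4),get_state()["wrist_force"].round(1)); read_camera("wrist")
go(.4505,.2346,-.001,180-12.24)
```

```text
[ 0.45    0.2347 -0.0006] [-0.3  0.1 -0.6]
[ 0.45    0.2347 -0.0006] [-0.8 -0.2  0.5]
move [-0.07  0.01  0.02] [0.05 0.1  0.02] at [ 0.4498  0.2346 -0.0008] t 31.03
```

Positioned within 0.7 mm; closing and lifting.

Call:
send_rows --series '[0, 0, 0, 0, 0, 0, 0.8, 0, 0, 0, 0, 0, 0, 0.6, 0, 0, 0, 0, 0, 0, 0.6, 0, 0, 0, 0, 0, 0, 0.6, 0, 0, 0, 0, 0, 0, 0.6]'

```text
clock: 31.45
tcp_pos: [0.4494, 0.2347, -0.0011]
orientation: [0.0, 0.106, 0.994, 0.0]
wrist_force: [-0.6, 1.1, 5.9]
finger_gap: 0.0593
```

Run:
```python
from sq import *
im=read_camera("wrist"); s=get_state(); print(s["tcp_pos"].round(4),s["wrist_force"].round(1),s["finger_gap"],tyaw())
cv2.imwrite("pics/rd2.png",im); squares("rd2","red",s["tcp_pos"][2]+.0173,[.4505,.2346,np.radians(-12.2)],False)
```

```text
[ 0.4493  0.2347 -0.0011] [-1.5  1.6  6.7] 0.05952762896121743 167.7824427720456
red 6 areas [2640 2638 2236 2221 1638 1614] c [0.4489 0.2343] yaw [-12.3  -12.19] steps [25.2 13.3] res 0.0006 tool mm [  0.3  -0.4 -17.3] tyaw 167.78
```

Call:
send_rows --series '[0, 0, -0.5, 0, 0, 0, 0.6, 0, 0, -2, 0, 0, 0, 0.6, 0, 0, -4.5, 0, 0, 0, 0.6, 0, 0, -7, 0, 0, 0, 0.6, 0, 0, -9.5, 0, 0, 0, 0.6, 0, 0, -10.5, 0, 0, 0, 0.6, 0, 0, -10.5, 0, 0, 0, 0.6]'

```text
clock: 32.08
tcp_pos: [0.4507, 0.2349, 0.1056]
orientation: [0.002, 0.107, 0.994, 0.001]
wrist_force: [1.3, -0.8, -2.3]
finger_gap: 0.0589
```

Run:
```python
from h import *
s=get_state(); print(s["finger_gap"],s["wrist_force"]); go(.5455,-.1706,.105,189.6)
```

```text
0.058871101143793896 [ 1.30070894 -0.84842694 -2.26457969]
move [-17.85 -37.62   0.05] [  0.08   0.27 -21.83] at [0.4507 0.2349 0.1056] t 32.08
```

Call:
send_rows --series '[-0.7, -1.5, 0, 0, 0, -1, 0.6, -2, -4.3, 0, 0, 0, -2.5, 0.6, -3.7, -7.8, 0, 0, 0, -4.5, 0.6, -5.4, -11.4, 0, 0, 0, -6.6, 0.6, -7.1, -15, 0, 0, 0, -8.7, 0.6, -8.8, -18.5, 0, 0, 0, -10.8, 0.6, -10.5, -22.1, 0, 0, 0, -12.8, 0.6, -12, -25.3, 0, 0, 0, -14.7, 0.6, -13.2, -27.8, 0, 0, 0, -16.2, 0.6, -14, -29.5, 0, 0, 0, -17.2, 0.6]'

```text
clock: 32.92
tcp_pos: [0.5227, -0.0865, 0.1012]
orientation: [-0.001, -0.043, 0.999, 0.0]
wrist_force: [0.7, 1.2, -2.9]
finger_gap: 0.0592
```

Run:
```python
from h import *
s=get_state(); print(s["finger_gap"],s["wrist_force"]); go(.5453,-.1706,.1,189.6)
```

```text
0.05917632013013475 [ 0.71331385  1.23044472 -2.93623864]
move [-1.53 -8.58  0.11] [ 0.01 -0.13 -4.71] at [ 0.5227 -0.0865  0.1012] t 32.92
```

Call:
send_rows --series '[-0.3, -2, 0, 0, 0, -1.5, 0.6, -0.8, -4.5, 0, 0, 0, -3, 0.6, -1.3, -7, 0, 0, 0, -4.2, 0.6, -1.5, -8.6, 0, 0, 0, -4.7, 0.6, -1.5, -8.6, 1, 0, 0, -4.7, 0.6, -1.5, -8.6, 2.2, 0, 0, -4.7, 0.6, -1.5, -8.6, 3, 0, 0, -4.7, 0.6, -1.5, -8.6, 3, 0, 0, -4.7, 0.6, -1.5, -8.6, 3, 0, 0, -4.7, 0.6]'

```text
clock: 33.67
tcp_pos: [0.5443, -0.1668, 0.0716]
orientation: [-0.002, -0.085, 0.996, 0.001]
wrist_force: [-0.1, -0.1, -0.8]
finger_gap: 0.059
```

Run:
```python
from h import *
for i in range(2):
    im=read_camera("wrist"); s=get_state(); print(s["tcp_pos"].round(4),s["wrist_force"].round(1),s["finger_gap"])
go(.5453,-.1706,.0509,189.6)
```

```text
[ 0.5451 -0.1671  0.0725] [ 0.3 -0.6 -1.6] 0.05948669095650437
[ 0.5456 -0.1674  0.0732] [ 0.  -1.5 -1.8] 0.05924448965599469
move [ 0.08 -0.31  2.23] [ 0.01 -0.01  0.12] at [ 0.5456 -0.1674  0.0732] t 33.77
```

Call:
send_rows --series '[0, -0.15, 0.6, 0, 0, 0, 0.6, 0, -0.28, 1.2, 0, 0, 0, 0.6, 0, -0.28, 1.7, 0, 0, 0, 0.6, 0, -0.28, 1.7, 0, 0, 0, 0.6, 0, -0.28, 1.7, 0, 0, 0, 0.6, 0, -0.28, 1.7, 0, 0, 0, 0.6]'

```text
clock: 34.27
tcp_pos: [0.5461, -0.1708, 0.0562]
orientation: [-0.0, -0.084, 0.996, -0.0]
wrist_force: [0.4, -0.0, -1.7]
finger_gap: 0.059
```

Run:
```python
from h import *
for i in range(2):
    im=read_camera("wrist"); s=get_state(); print(s["tcp_pos"].round(4),s["wrist_force"].round(1),s["finger_gap"])
go(.5453,-.1706,.0509,189.6)
```

```text
[ 0.5463 -0.1708  0.0564] [-0.6 -0.6 -1.5] 0.059241369744898735
[ 0.5464 -0.1709  0.0565] [ 0.3 -0.3 -2.2] 0.0592751123690443
move [0.1  0.04 0.56] [-0.02  0.02  0.07] at [ 0.5464 -0.1709  0.0565] t 34.37
```

Call:
send_rows --series '[0.1, 0.03, 0.2, 0, 0, 0, 0.6, 0.1, 0.03, 0.35, 0, 0, 0, 0.6, 0.1, 0.03, 0.4, 0, 0, 0, 0.6, 0.1, 0.03, 0.4, 0, 0, 0, 0.6, 0.1, 0.03, 0.4, 0, 0, 0, 0.6]'

```text
clock: 34.78
tcp_pos: [0.5451, -0.1706, 0.0522]
orientation: [-0.0, -0.084, 0.996, -0.0]
wrist_force: [0.4, 0.2, -1.9]
finger_gap: 0.0591
```

Run:
```python
from h import *
for i in range(2):
    im=read_camera("wrist"); s=get_state(); print(s["tcp_pos"].round(4),s["wrist_force"].round(1),s["finger_gap"])
go(.5453,-.1706,.0509,189.6)
```

```text
[ 0.5451 -0.1707  0.0523] [ 0.4 -0.  -1.4] 0.059078224725563136
[ 0.5451 -0.1707  0.0523] [ 0.3  1.3 -2. ] 0.05928500419985932
move [-0.02  0.    0.14] [-0.01  0.    0.07] at [ 0.5451 -0.1707  0.0523] t 34.88
```

Call:
send_rows --series '[-0.02, 0, 0.06, 0, 0, 0, 0.6, -0.02, 0, 0.12, 0, 0, 0, 0.6, -0.02, 0, 0.17, 0, 0, 0, 0.6, -0.02, 0, 0.17, 0, 0, 0, 0.6, -0.02, 0, 0.17, 0, 0, 0, 0.6]'

```text
clock: 35.3
tcp_pos: [0.5454, -0.1706, 0.0509]
orientation: [0.0, -0.084, 0.996, -0.0]
wrist_force: [-1.7, 0.6, 3.0]
finger_gap: 0.0591
```

Run:
```python
from h import *
for i in range(2):
    im=read_camera("wrist"); s=get_state(); print(s["tcp_pos"].round(4),s["wrist_force"].round(1),s["finger_gap"])
```

```text
[ 0.5454 -0.1706  0.0509] [-1.8  0.3  2.2] 0.05927396122113012
[ 0.5454 -0.1707  0.0509] [-2.   0.7  3.4] 0.05923434350657846
```

Call:
send_rows --series '[0, 0, 0, 0, 0, 0, 0.8, 0, 0, 0, 0, 0, 0, 1, 0, 0, 0, 0, 0, 0, 1, 0, 0, 0, 0, 0, 0, 1, 0, 0, -1, 0, 0, 0, 1, 0, 0, -3, 0, 0, 0, 1, 0, 0, -7, 0, 0, 0, 1, 0, 0, -10, 0, 0, 0, 1, 0, 0, -11, 0, 0, 0, 1, 0, 0, -11, 0, 0, 0, 1]'

```text
clock: 36.23
tcp_pos: [0.5476, -0.1717, 0.1648]
orientation: [0.003, -0.084, 0.996, -0.002]
wrist_force: [0.4, -0.3, -0.2]
finger_gap: 0.0851
```

Call:
send_rows --series '[0, 0, 0, 0, 0, 0, 1, 0, 0, 0, 0, 0, 0, 1, 0, 0, 0, 0, 0, 0, 1]'

```text
clock: 36.48
tcp_pos: [0.5441, -0.17, 0.1586]
orientation: [-0.002, -0.084, 0.996, 0.001]
wrist_force: [0.5, -0.3, -0.0]
finger_gap: 0.0856
```

Run:
```python
from chk import *
im=read_camera("wrist"); cv2.imwrite("pics/r_on.png",im)
print(get_state()["tcp_pos"]); check("r_on","red",.068)
h=cv2.cvtColor(im,cv2.COLOR_BGR2HSV); c=Cam("wrist")
from jig import orange
n,l,s,ce=cv2.connectedComponentsWithStats(orange(im))
for k in range(1,n):
    if s[k,4]>40: print("orange",s[k],ce[k],c.onz([ce[k]],.11)[0])
d=silhouettes("top","bar"); 
H=np.array([.5459+.075*.986,-.1706+.075*.166]); print("hinge",H)
ph=np.radians(189.6+100.3); k=H+.075*np.array([np.cos(ph),np.sin(ph)]); print("knob",k); go(k[0],k[1],.15,290); go(k[0],k[1],.093,290)
```

```text
[ 0.54413237 -0.17007557  0.1586038 ]
red 6 areas [804 784 755 754 674 674] c [ 0.5458 -0.171 ] yaw [9.85 9.7 ] steps [26.1 13.4] res 0.0001 tool mm [-1.7 -1.3 90.6] tyaw -170.33
base tool [[-122.7, 48.8], [69.1, 49.0], [69.3, -51.3], [-106.9, -51.5]] [40, 40, 28, 27] [0.1918 0.1004 0.1763 0.1015]
tray minus pad (tool mm): x 1.14 y -0.05 base yaw [np.float64(9.59), np.float64(9.6)]
hinge [ 0.61985 -0.15815]
knob [ 0.64537847 -0.22867161]
move [-8.98 -7.47  0.84] [ 2.1000e-01 -2.0000e-02 -1.0033e+02] at [ 0.5443 -0.1702  0.1588] t 36.58
move [-9.   -7.48  6.54] [ 2.1000e-01 -2.0000e-02 -1.0033e+02] at [ 0.5443 -0.1702  0.1588] t 36.58
```

All three trays now agree within about 0.5 mm in x and y. Next, the bar: move over the knob with the tool turned.

Call:
send_rows --series '[-0.9, -0.7, 0, 0, 0, -7.1, 1, -1.8, -1.5, 0, 0, 0, -14.2, 1, -2.7, -2.2, 0, 0, 0, -21.3, 0.7, -3.6, -3, 0, 0, 0, -28.4, 0.5, -4.5, -3.7, 0, 0, 0, -35.5, 0.5, -5.4, -4.5, 0, 0, 0, -42.6, 0.5, -6.3, -5.2, 0, 0, 0, -49.7, 0.5, -7.2, -6, 0, 0, 0, -56.8, 0.5, -8.1, -6.7, 0, 0, 0, -63.9, 0.5, -9, -7.5, 0, 0, 0, -71, 0.5]'

```text
clock: 37.42
tcp_pos: [0.6466, -0.2293, 0.1591]
orientation: [-0.0, -0.65, 0.76, 0.001]
wrist_force: [0.1, 0.1, -0.8]
finger_gap: 0.0426
```

Call:
send_rows --series '[0, 0, 0, 0, 0, -7.1, 0.5, 0, 0, 0, 0, 0, -14.2, 0.5, 0, 0, 0, 0, 0, -21.3, 0.5, 0, 0, 0, 0, 0, -29, 0.5, 0, 0, 0, 0, 0, -29.3, 0.5, 0, 0, 0, 0, 0, -29.3, 0.5, 0, 0, 0, 0, 0, -29.3, 0.5]'

```text
clock: 38.0
tcp_pos: [0.6463, -0.2293, 0.1599]
orientation: [0.0, 0.818, -0.575, -0.001]
wrist_force: [0.7, 0.1, 0.6]
finger_gap: 0.0429
```

Run:
```python
from jig import *
im=read_camera("wrist"); cv2.imwrite("pics/kn.png",im); c=Cam("wrist"); s=get_state(); print(s["tcp_pos"],tyaw(),s["finger_gap"])
n,l,st,ce=cv2.connectedComponentsWithStats(orange(im))
for k in range(1,n):
    if st[k,4]>40: print("orange",st[k],ce[k],c.onz([ce[k]],.11)[0], "tool",(c.onz([ce[k]],.11)[0]-s["tcp_pos"])@rot(s["orientation"]).as_matrix()*1000)
h=cv2.cvtColor(im,cv2.COLOR_BGR2HSV); print(im.shape, c.proj([[.6454,-.2287,.116],[.6198,-.158,.086]]))
go(.6454,-.2287,.093,289.9)
```

```text
[ 0.6464262  -0.22933813  0.1600531 ] -70.16938583626693 0.04272706211373949
orange [265 223  25  23 430] [276.79534884 234.13255814] [ 0.64700719 -0.22691803  0.11      ] tool [-2.05508907 -1.39598971 50.05332131]
(420, 560, 3) [[280.30975147 235.68871131]
 [280.38442817 318.77971857]]
move [-0.09  0.07  6.71] [ 0.03  0.03 -0.07] at [ 0.6464 -0.2293  0.1601] t 38.05
```

Call:
send_rows --series '[-0.15, -0.1, 2, 0, 0, 0, 0.5, -0.15, -0.1, 4, 0, 0, 0, 0.5, -0.15, -0.1, 5.5, 0, 0, 0, 0.5, -0.15, -0.1, 6.5, 0, 0, 0, 0.5, -0.15, -0.1, 6.6, 0, 0, 0, 0.5, -0.15, -0.1, 6.6, 0, 0, 0, 0.26, -0.15, -0.1, 6.6, 0, 0, 0, 0.26, -0.15, -0.1, 6.6, 0, 0, 0, 0.26]'

```text
clock: 38.72
tcp_pos: [0.6479, -0.2281, 0.096]
orientation: [-0.0, 0.819, -0.574, 0.001]
wrist_force: [0.0, 0.0, 0.6]
finger_gap: 0.0224
```

Run:
```python
from h import *
s=get_state(); print(s["tcp_pos"].round(4),s["wrist_force"].round(1),s["finger_gap"],tyaw())
H=np.array([.6199,-.1582])
v=s["tcp_pos"][:2]-H; print(np.linalg.norm(v),np.degrees(np.arctan2(v[1],v[0]))+360-189.6)
for b in (80,60,40,20,0,-3):
    ph=np.radians(189.6+b); k=H+.075*np.array([np.cos(ph),np.sin(ph)]); print(b,k.round(4)); go(k[0],k[1],.093,189.6+b)
```

```text
[ 0.6479 -0.2281  0.096 ] [0.  0.  0.6] 0.022441506845721052 -70.04606570903621
0.07530532351033328 102.223074788535
80 [ 0.6194 -0.2332]
move [-0.5   2.85  0.3 ] [-0.11 -0.09 20.35] at [ 0.6479 -0.2281  0.096 ] t 38.72
60 [ 0.5938 -0.2285]
move [-1.81  5.1   0.29] [-0.13 -0.07 40.35] at [ 0.6479 -0.2281  0.096 ] t 38.72
40 [ 0.5713 -0.2153]
move [-3.82  6.76  0.28] [-1.400e-01 -5.000e-02  6.035e+01] at [ 0.6479 -0.2281  0.096 ] t 38.72
20 [ 0.5547 -0.1952]
move [-6.27  7.64  0.28] [-1.500e-01 -2.000e-02  8.035e+01] at [ 0.6479 -0.2281  0.096 ] t 38.72
0 [ 0.546  -0.1707]
move [-8.88  7.62  0.27] [-1.6000e-01  1.0000e-02  1.0035e+02] at [ 0.6479 -0.2281  0.096 ] t 38.72
-3 [ 0.5454 -0.1668]
move [-9.26  7.54  0.27] [-1.6000e-01  1.0000e-02  1.0335e+02] at [ 0.6479 -0.2281  0.096 ] t 38.72
```

Call:
send_rows --series '[-0.05, 0.85, 0, 0, 0, 6.5, 0.26, -0.2, 1.7, 0, 0, 0, 13, 0.26, -0.43, 2.5, 0, 0, 0, 19.5, 0.26, -0.76, 3.3, 0, 0, 0, 26, 0.26, -1.17, 4.03, 0, 0, 0, 32.5, 0.26, -1.67, 4.72, 0, 0, 0, 39, 0.26, -2.24, 5.35, 0, 0, 0, 45.5, 0.26, -2.88, 5.91, 0, 0, 0, 52, 0.26, -3.58, 6.4, 0, 0, 0, 58.5, 0.26, -4.33, 6.8, 0, 0, 0, 65, 0.26]'

```text
clock: 39.55
tcp_pos: [0.5691, -0.2109, 0.0961]
orientation: [0.001, -0.38, 0.925, -0.001]
wrist_force: [0.5, -0.7, -1.4]
finger_gap: 0.0223
```

Call:
send_rows --series '[-0.05, 0.85, 0, 0, 0, 6.5, 0.26, -0.2, 1.7, 0, 0, 0, 13, 0.26, -0.43, 2.5, 0, 0, 0, 19.5, 0.26, -0.76, 3.3, 0, 0, 0, 26, 0.26, -1.17, 4.03, 0, 0, 0, 32.5, 0.26, -1.17, 4.03, 0, 0, 0, 32.5, 0.26, -1.17, 4.03, 0, 0, 0, 32.5, 0.26]'

```text
clock: 40.13
tcp_pos: [0.5488, -0.1736, 0.0957]
orientation: [0.001, -0.11, 0.994, -0.001]
wrist_force: [0.6, 0.4, -0.6]
finger_gap: 0.0223
```

Run:
```python
from h import *
s=get_state(); print(s["tcp_pos"].round(4),s["wrist_force"].round(1),s["finger_gap"],tyaw()+360)
H=np.array([.6199,-.1582])
v=s["tcp_pos"][:2]-H; print(np.linalg.norm(v),np.degrees(np.arctan2(v[1],v[0]))+360-189.6)
ph=np.radians(189.6); k=H+.075*np.array([np.cos(ph),np.sin(ph)]); go(k[0],k[1],.093,189.6)
```

```text
[ 0.5488 -0.1736  0.0957] [ 0.6  0.4 -0.6] 0.022261958853733214 192.6808159276108
0.07271246145490465 2.607254025664105
move [0.22 0.34 0.27] [-0.08  0.1   3.08] at [ 0.5488 -0.1736  0.0957] t 40.13
```

Call:
send_rows --series '[0.1, 0.2, 0, 0, 0, 3, 0.26, 0.15, 0.4, 0, 0, 0, 3, 0.26, 0.15, 0.6, 0, 0, 0, 3, 0.26, 0.15, 0.6, 0, 0, 0, 3, 0.26, 0.15, 0.6, 0, 0, 0, 3, 0.26]'

```text
clock: 40.55
tcp_pos: [0.5455, -0.1681, 0.0947]
orientation: [0.0, -0.083, 0.997, -0.0]
wrist_force: [-0.0, -1.6, 0.0]
finger_gap: 0.0222
```

Run:
```python
from h import *
for i in range(2):
    im=read_camera("wrist"); s=get_state(); print(s["tcp_pos"].round(4),s["wrist_force"].round(1),s["finger_gap"],tyaw()+360)
H=np.array([.6199,-.1582])
v=s["tcp_pos"][:2]-H; print(np.linalg.norm(v),np.degrees(np.arctan2(v[1],v[0]))%360-189.6)
```

```text
[ 0.5455 -0.168   0.0946] [ 1.2 -1.   0.4] 0.022291888702784958 189.53459626682184
[ 0.5455 -0.1681  0.0946] [ 0.3  0.5 -0.6] 0.0223699286497762 189.51896754221977
0.07501294881259855 -2.0454966168252895
```

Call:
send_rows --series '[0, 0.1, 0, 0, 0, 0, 0.26, 0, 0.2, 0, 0, 0, 0, 0.26, 0, 0.2, 0, 0, 0, 0, 0.26, 0, 0.2, 0, 0, 0, 0, 0.26]'

```text
clock: 40.98
tcp_pos: [0.5453, -0.167, 0.0946]
orientation: [0.0, -0.082, 0.997, -0.001]
wrist_force: [1.0, -6.0, -1.1]
finger_gap: 0.0221
```

Run:
```python
from h import *
for i in range(2):
    im=read_camera("wrist"); s=get_state(); print(s["tcp_pos"].round(4),s["wrist_force"].round(1))
```

```text
[ 0.5453 -0.167   0.0946] [ 0.8 -5.6 -1.5]
[ 0.5453 -0.167   0.0946] [ 0.7 -4.7 -0.6]
```

The reaction is 5 N against the home stop. Centre off the knob, open, rise and look.

Call:
send_rows --series '[0, -0.2, 0, 0, 0, 0, 0.4, 0, -0.3, 0, 0, 0, 0, 0.5, 0, -0.3, 0, 0, 0, 0, 0.5, 0, -0.3, -1.5, 0, 0, 0, 0.5, 0, -0.3, -4, 0, 0, 0, 0.5, 0, -0.3, -8, 0, 0, 0, 0.6, -2, -0.3, -11, 0, 0, 0, 1, -5, -0.3, -12, 0, 0, 0, 1, -5, -0.3, -12, 0, 0, 0, 1, -5, -0.3, -12, 0, 0, 0, 1]'

```text
clock: 41.92
tcp_pos: [0.5962, -0.1602, 0.215]
orientation: [0.001, -0.083, 0.997, -0.0]
wrist_force: [-0.1, -0.2, -1.0]
finger_gap: 0.0858
```

Run:
```python
from chk import *
from jig import orange
im=read_camera("wrist"); tp=read_camera("top"); sd=read_camera("side"); cv2.imwrite("pics/fin.png",im)
c=Cam("wrist"); s=get_state(); print(s["clock"],s["tcp_pos"],tyaw())
n,l,st,ce=cv2.connectedComponentsWithStats(orange(im))
for k in range(1,n):
    if st[k,4]>40: print("orange",st[k],ce[k],c.onz([ce[k]],.114)[0])
print("pred knob home",c.proj([[.5459,-.1707,.116],[.6199,-.1582,.086]]))
a=cv2.resize(im,(480,360)); b=cv2.resize(sd[130:210,240:350],(320,233)); d=cv2.resize(tp[90:260,180:420],(320,227)); o=np.zeros((480,800,3),np.uint8)
o[:360,:480]=a; o[:233,480:]=b; o[240:467,480:]=d; cv2.imwrite("pics/fm.png",o)
for b in("apple","jar","flask"):
    q=silhouettes("top",b); print(b,q[0]["box"] if q else None)
```

```text
42.0667 [ 0.59346777 -0.1601149   0.21326273] -170.52439934371193
orange [269 134  20  20 307] [278.28338762 143.22149837] [ 0.54461185 -0.16989327  0.114     ]
pred knob home [[276.83642249 145.04627925]
 [277.59681947 232.49799327]]
apple [327.5, 110.7, 27.6, 25.0]
jar [191.4, 127.6, 28.1, 27.1]
flask [109.1, 162.6, 44.5, 31.2]
```

View pics/fm.png

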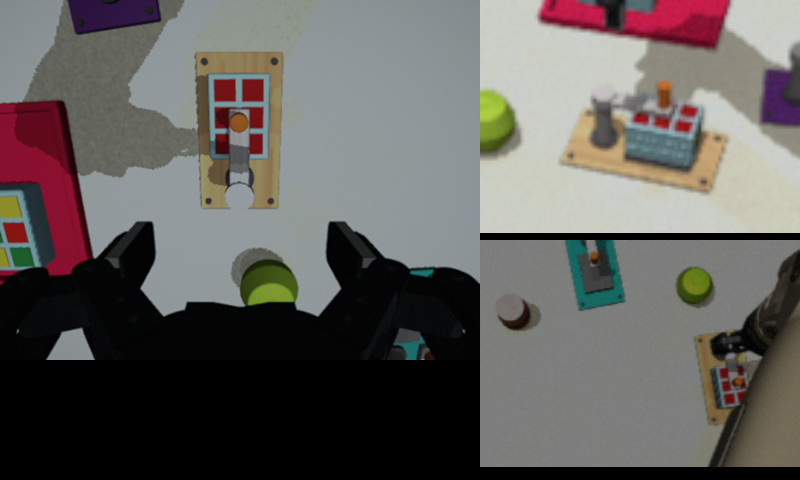

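The mosaic shows a square pile of three on the pad, red on top. The bar lies along the centre line, with the knob 1.4 px sideways from its predicted home pixel. The apple and jar are where they were. Handing in.

```bash
python3 -c "
from workcell import *
s=get_state(); print(s['wrist_force'],s['clock']); print(hand_in())"
```

```text
[0.30532754 0.56438504 0.62609479] 42.2167
the job is handed in; nothing more can be done
None
```

The job is handed in at 42.2 s of the 72 s allowed. I swung the bar to its off stop, stacked green, amber and red on the pad, swung the bar back to its home stop and let go.

**Tray positions:** The last wrist-camera measurements put the tray centres at green (0.5459, -0.1705), amber (0.5459, -0.1709) and red (0.5458, -0.1710) m. Their yaws are about 9.6–10.0°, against about 9.6° for the jig. Each is within 0.1 mm of the pad line across its width.

**Set-down:** I lowered the trays until they touched, with at most about 5 N of contact force, before opening the fingers.

**Bar:** It met the home stop with a reaction of about 5 N. The knob appeared within about 1.4 px sideways of where it should be when home, and the gripper ended clear of everything.

**Bystanders:** The apple and jar showed no real shift in the top camera. The bottle's detected outline differed by a few pixels (left edge 109 against 113, width 44 against 39), which I take as detector scatter because the arm never went near it.

**What disagreed or went wrong:**
- **Pad x check:** measured from the jig's base edge, green came out at 0.0 mm, amber at +0.9 mm and red at +1.1 mm. The tray positions themselves agree to 0.1 mm in x, and I trusted those over the base edge, which fitted less well.
- **Green tray:** my first grips held only its top few millimetres. A squeeze meant to align it with the pad then slid it about 4 mm, so I regripped it deeper and set it again.

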